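Set up the telescopic thread stand

TASK

Set up the thread stand for the sewing machine: pull its telescopic mast up by the grip on top until the red lock button clicks out and the mast stays up by itself, stand the cream thread tube upright in the stand's round dish (set it down, do not drop it or knock it over), and swing the guide arm round so that its eye is straight above the tube. Leave the button jar, spools, pin tin and shears where they are.

Things in the scene. Friction and masses are not known exactly. Their poses are not given: they have to be found in the camera images.
- cone_stand: Thread stand, fixed. Dark oblong foot 100 (x) by 220 (y) mm, 16 thick; origin at the centre of its underside, z up. Black dish centred at y = -60 mm; mast at x = 0, y = +60 mm: fixed outer steel tube 18 mm wide with a black collar 23 mm wide, its top 124 mm above the counter. Lock hole: black disc 10 mm wide in the tube's -x side, 102 mm above the counter.
- mast (a joint): Height (m) by which the inner mast tube (13 mm wide; with head, arm and grip about 0.4 kg) is pulled up: 0 = down, 0.092 = the lock button meets its hole and pops out, 0.100 = end stop (out of reach once the button is out). Unless locked it sinks back to 0 when let go. Pull slowly near the lock height. Locked, it has about 1 mm of play up and down.
- lock_button (a joint): How far (m) the sprung red lock button (8 mm diameter) stands out of the inner tube: about 0 = held in by the outer tube (hidden), 0.007 = fully out through the lock hole, protruding 4 mm from the outer tube; the mast is then locked.
- guide (a joint): Angle (rad) of the head with its guide arm about the upright mast axis: 0 = arm points from the mast to the centre of the dish (the stand's -y); positive = turned counter-clockwise seen from above (at +1.57 it points along the stand's +x). Stops at -2.2 and +2.2. A stiff hinge (about 0.05 N m): it stays where it is left; it also turns while the mast is down.
- grip (a point): Centre of the pull grip: upright pale tab on the mast axis, 34 mm long along the arm, 12 thick, 44 tall. The point is 16 mm under the tab's top edge and 26 above the round cap (26 wide) below it; 170 mm above the counter with the mast down, 262 locked. It turns with the arm: its own -y points along the arm to the eye, its x across the tab (close the fingers along x).
- guide_eye (a point): Centre of the steel eye (ring 20 mm across) at the end of the pale guide arm (bar 10 mm wide, 8 mm tall), 120 mm from the mast axis; 134.5 mm above the counter with the mast down, 226.5 mm when locked.
- dish (a point): Centre of the flat floor of the black dish with blue felt, 19 mm above the counter. The dish is 68 mm wide inside at the floor and 76 mm at the rim; the rim is 7 mm above the floor.
- button_tip (a point): Tip of the red lock button.
- thread_tube: Upright tube of cream thread, 55 mm diameter, 146 mm tall (thread part from 4 to 134 mm, a thin brown card tip above), about 0.11 kg; origin at the centre of its underside, z up its axis. It stands loose on the counter. Grasp across the thread part.
- button_jar: Glass jar of buttons with a tin lid, 62 mm diameter, 73 mm tall; origin under its centre. Bystander.
- spool_red: Wooden spool of dark red thread, 34 mm diameter, 42 mm tall; origin under its centre. Bystander.
- spool_green: Wooden spool of green thread, 38 mm diameter, 50 mm tall; origin under its centre. Bystander.
- pin_tin: Round red tin, 60 mm diameter, 23 mm tall; origin under its centre. Bystander.
- shears: Tailor's shears lying flat, 71 x 230 x 14 mm, long along their own y; origin under their centre. Bystander.

How it is judged:
By the outcome, as a careful person would: the job done as asked, in the order asked, and still so for the second after the job is handed in, with the robot touching nothing.
It also fails if it takes over 70 s, if anything falls off the work surface, if the arm or the gripper's body presses on something with over 40 N, if the wrist force passes 120 N, or if a joint passes its speed limit or range.

ROBOT

A 6-joint arm with a two-finger parallel gripper is mounted at the origin on the work surface; the furniture and walls round the work are solid. World frame = base frame: x ahead of the robot, y to its left, z up, the work surface at z = 0. Lengths are in mm, angles in degrees, forces in N, time in s.
With the tool pointing down it reaches from about 225 to 725 mm from the base axis. Payload 3.1 kg.
Tool frame: the origin (TCP) lies at the very end of the fingers, on their centre line; the grasp point (between the pads) lies arm.grasp_offset behind it (arm.grasp_offset is the distance from the TCP to the grasp point, in mm); x points along the fingers, z is the direction in which the jaws open and shut, and the axes are right-handed (so a half turn about x gives the same grasp; the last joint's range is limited). The gripper opens to 85 mm and grips with 20 to 120 N. Pads are 22 mm wide; open, the fingers measure 114 mm over their backs; the gripper's body (76 mm by 85 mm) begins 54 mm behind the grasp point. The pads swing forward as they close: fully open they stand 13 mm farther back than shut.
Start: joints at [-75.562, 2.75, 5.684, 92.934, 0, 82.678], TCP at [194.62, -487.586, 195.212] pointing down, gripper open.
Joint ranges: [-166.93, 166.93], [-56.73, 111.36], [-69.38, 81.34], [-121.58, 131.49], [-85.45, 84.26], [-180, 180]. Speed limits (degrees/s): [159.86, 159.86, 180, 180, 180, 180].

INTERFACE

Orientations are given as [roll, pitch, yaw] about the fixed x, y, z axes, in that order (R = Rz(yaw) Ry(pitch) Rx(roll)).
In Python, from bench import arm gives the robot as it stands.
- The arm moves only by the shell command python3 -m creep 'ROWS'. ROWS is JSON, a list of rows, each an object with "linear": the shift along the tool's x, y, z in cm, a list of three; "rotation": the turn, a rotation vector about the tool's x, y, z in rad, a list of three; "claw": the closure, from -1 (fully open) to 1 (shut), so that 0 is half open. In form: [{"linear": [x, y, z], "rotation": [rx, ry, rz], "claw": claw}, ...]. A call has 1 to 8 rows; each row is the pose to reach, as a shift and turn from the pose measured when the call began, along the tool's axes at that moment; what a row does not reach only later rows make up. A row lasts 1/8 s, in which the tool goes at most 62.5 mm and 10.7 degrees, less where a joint would pass 70% of its speed; a pose out of reach is approached as far as the arm can. A call with a gripper value outside its range is refused whole. The fingers move at their own pace and stop on an object; the grip force is fixed at half the most. Time passes only in rows, so rows that repeat a pose let the fingers close. It gives the time, the measured TCP pose, the force and the opening at its end, in the units of the state.
- arm.read_state(): the state, without advancing time (a new reading comes with each control period).
- arm.capture(name): name is "scene" or "top" or "wrist"; returns a dict with "color" (480x640x3 uint8, red, green, blue), "z_map" (480x640 float32, mm along the optical axis (not along the pixel's ray), 0 where there is no reading), "intrinsics" (3x3 intrinsics, pixels), "rvec" (rotation vector, rad) and "tvec" (3), from world to camera coordinates, as OpenCV has them. Camera axes: x right, y down, z forward; pixel columns grow to the right and rows downward; lengths in mm; the calibration is good to about 2 mm. A picture is of the moment at which its call begins.
- arm.hand_in(): hands the job in, once; it reports no verdict.
Trained networks look in a picture, given as the dict that the camera call returned (one of the last four; its "shot" number tells which), for a name from the list of things; names that differ only in an ending like _2 or _b are one class to them, and where a whole thing is asked for, a point or a joint stands for the part that bears it (a point fixed in the world has none). Each returns a list of dicts, best first, with "conf" (0 to 1); they miss things now and then, are a little off and sometimes report something else, mostly with a low value. They report only what shows in the picture. A call takes as long as a camera call.
- arm.trace(picture, thing): "pixels" (480x640 bool, what is visible of it) and "point" ([row, column] in pixels, amid what is visible of it).
The state is a dict: "clock": time; "joint_pos": joint angles; "qvel": joint speeds; "joint_efforts": joint torques, N m; "tcp_pos": TCP position; "orientation": TCP orientation; "force": force on the tool from outside, world axes, zero at the start; "moment": the same for the moment, N m; "finger_gap": finger opening in mm.
Only numpy, scipy, OpenCV 4.12 (cv2) and the standard library are available. Lean on these libraries where they do the work, as an engineer would, in place of code of your own. Each camera call takes 0.05 s, during which the arm holds its last target.

## Working session

There is one attempt and no reset: what is moved stays moved. The work goes in short steps, Python scripts to look and compute and a shell command to move; the robot and the scene stay as the last step left them, time stands still between calls to the robot, and variables do not carry over. Pictures are saved under pics/ and viewed, and the job is handed in when it is done.

```bash
ls; mkdir -p pics; python3 - <<'E'
from bench import arm
import cv2
print(arm.read_state(), arm.grasp_offset)
for n in ("scene","top","wrist"):
    p=arm.capture(n); cv2.imwrite(f"pics/{n}0.png",p["color"][:,:,::-1]); print(n,p["intrinsics"].tolist(),p["rvec"],p["tvec"])
E
```

```text
pics
{'clock': 0.0, 'joint_pos': array([-7.55610211e+01,  2.79225059e+00,  5.58842261e+00,  9.29341367e+01,
       -1.31450167e-03,  8.26773120e+01]), 'qvel': array([ 0.00923584,  0.00198852,  0.0815361 , -0.05529048,  0.08580757,
        0.02689637]), 'joint_efforts': array([-8.55569069e-04, -3.38783705e+01,  3.20013678e+01,  2.04729434e-02,
        6.32893290e-06,  1.84447817e-07]), 'tcp_pos': array([ 194.43845959, -486.88807101,  193.99520092]), 'orientation': array([173.2231978 ,  89.86202904, 104.9848663 ]), 'force': array([ 0.26775173, -0.3428411 , -0.06564229]), 'moment': array([-0.0151045 , -0.02564141,  0.03105753]), 'finger_gap': 85.7044715371472} 18.700000000000003
scene [[500.2027240527063, 0.0, 318.14987245305565], [0.0, 500.2027240527063, 240.1706267232263], [0.0, 0.0, 1.0]] [ 0.83637656 -2.625323    1.022146  ] [366.89874902 393.79869777 881.23443465]
top [[606.2684837988216, 0.0, 317.71536608760925], [0.0, 606.2684837988216, 249.42056532085476], [0.0, 0.0, 1.0]] [ 2.08951188 -2.13295188  0.18362538] [-100.86669009  568.92171109 1430.30844527]
wrist [[352.2938651406431, 0.0, 319.6621167302431], [0.0, 352.2938651406431, 235.02552007152525], [0.0, 0.0, 1.0]] [-2.36997675  1.60661057  0.26432911] [-523.69234363  -40.15894405  381.26120519]
```

View pics/scene0.png

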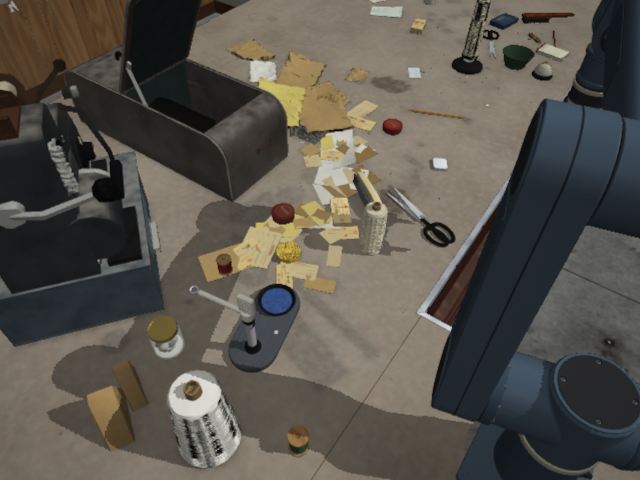

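View pics/top0.png

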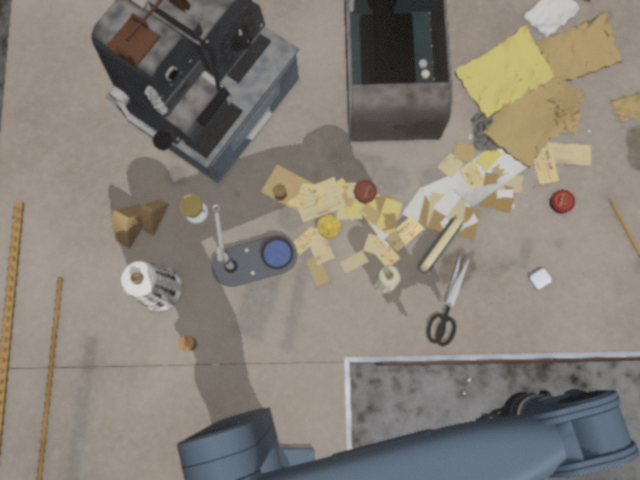

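View pics/wrist0.png

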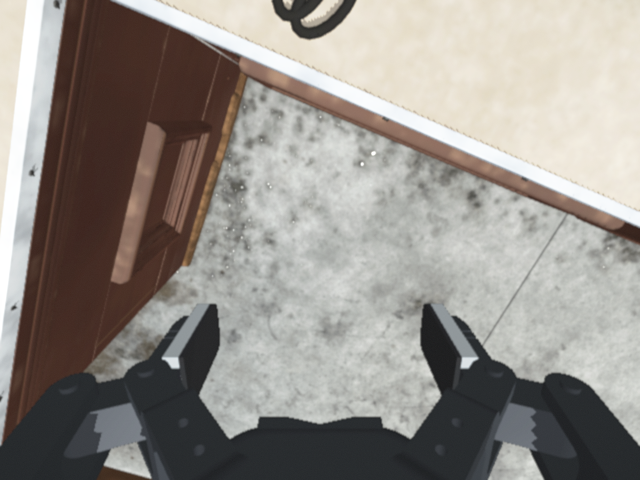

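The scene view shows the stand: mast near (250,330), eye (194,290), dish (277,299). The tube is at (373,228), with an unlisted long object just behind it. In the top view, mast is (230,265), eye (216,208), dish (277,252) and tube (390,280).

```bash
cat > h.py <<'E'
from bench import arm
import numpy as np, cv2
from scipy.spatial.transform import Rotation as Ro
def cloud(p):
    K=p["intrinsics"];z=p["z_map"].astype(float);v,u=np.mgrid[:480,:640]
    c=np.stack([(u-K[0,2])*z/K[0,0],(v-K[1,2])*z/K[1,1],z],-1)
    R=Ro.from_rotvec(np.ravel(p["rvec"])).as_matrix()
    w=(c-np.ravel(p["tvec"]))@R
    w[z<=0]=np.nan
    return w
def proj(p,P):
    return cv2.projectPoints(np.array(P,float).reshape(-1,3),np.ravel(p["rvec"]),np.ravel(p["tvec"]),p["intrinsics"],None)[0].reshape(-1,2)
def ray(p,u,v,z):  # intersect pixel ray with plane z
    K=p["intrinsics"];R=Ro.from_rotvec(np.ravel(p["rvec"])).as_matrix()
    C=-R.T@np.ravel(p["tvec"]);d=R.T@np.array([(u-K[0,2])/K[0,0],(v-K[1,2])/K[1,1],1])
    return C+d*(z-C[2])/d[2]
def circ(xy):
    A=np.c_[2*xy,np.ones(len(xy))];s=np.linalg.lstsq(A,(xy**2).sum(1),rcond=None)[0]
    return s[:2],np.sqrt(s[2]+s[0]**2+s[1]**2)
def toolR(s=None):
    s=s or arm.read_state()
    return Ro.from_euler('xyz',s["orientation"],degrees=True)
def rel(pos,R,s=None):
    "pos mm target TCP, R Rotation target -> linear cm, rotvec in tool axes"
    s=s or arm.read_state();R0=toolR(s)
    print("linear",np.round(R0.inv().apply(np.array(pos)-s["tcp_pos"])/10,2),"rot",np.round((R0.inv()*R).as_rotvec(),3), "deg",np.round(np.degrees((R0.inv()*R).magnitude()),1))
E
python3 - <<'E'
from h import *
for n in ("scene","top"):
    p=arm.capture(n);w=cloud(p)
    for t in ("cone_stand","thread_tube","mast","guide","grip","guide_eye","dish","button_jar","spool_red","spool_green","pin_tin","shears"):
        r=arm.trace(p,t)
        for k in r[:2]:
            m=k["pixels"];q=w[m];q=q[~np.isnan(q[:,0])]
            if len(q)==0: print(n,t,k["conf"],k["point"]);continue
            print(n,t,round(k["conf"],2),np.round(k["point"]),m.sum(),"med",np.round(np.median(q,0)),"lo",np.round(np.percentile(q,3,axis=0)),"hi",np.round(np.percentile(q,97,axis=0)))
E
```

```text
scene cone_stand 0.65 [324. 258.] 4656 med [538.  86.  17.] lo [492. -40.   6.] hi [619. 147. 176.]
scene thread_tube 0.74 [228. 375.] 1119 med [ 477. -257.   91.] lo [ 459. -286.   12.] hi [ 504. -249.  140.]
scene mast 0.81 [304. 241.] 626 med [540. 113. 143.] lo [518. 103. 130.] hi [649. 127. 186.]
scene guide 0.96 [306. 241.] 750 med [546. 113. 140.] lo [518.  54.   0.] hi [701. 127. 186.]
scene grip 0.65 [300. 243.] 659 med [542. 114. 140.] lo [518. 104. 130.] hi [650. 127. 186.]
scene guide_eye 0.64 [302. 237.] 722 med [547. 113. 140.] lo [518.  60.  -0.] hi [722. 127. 186.]
scene dish 0.75 [324. 259.] 4513 med [537.  84.  17.] lo [493. -40.   9.] hi [608. 148. 174.]
scene button_jar 0.71 [340. 169.] 1195 med [666. 206.  66.] lo [650. 176.   8.] hi [701. 229.  74.]
scene button_jar 0.41 [227. 379.] 1121 med [ 476. -257.   90.] lo [ 459. -286.   10.] hi [ 503. -249.  140.]
scene spool_red 0.7 [264. 222.] 304 med [717. -12.  34.] lo [706. -30.   2.] hi [739.  -1.  44.]
scene spool_green 0.87 [439. 299.] 534 med [342. 212.  48.] lo [329. 193.   2.] hi [360. 224.  52.]
scene spool_
[... 1255 characters left out ...]
top button_jar 0.96 [209. 191.] 642 med [674. 195.  69.] lo [652. 171.   1.] hi [705. 227.  77.]
top button_jar 0.57 [190. 364.] 456 med [ 721. -234.   22.] lo [ 695. -260.    8.] hi [ 748. -207.   28.]
top spool_red 0.62 [193. 283.] 167 med [720. -17.  40.] lo [708. -31.  12.] hi [737.  -4.  47.]
top spool_green 0.74 [344. 190.] 259 med [347. 205.  48.] lo [330. 191.   2.] hi [363. 224.  55.]
top spool_green 0.74 [209. 194.] 625 med [674. 194.  70.] lo [652. 171.  10.] hi [705. 223.  77.]
top pin_tin 0.85 [192. 364.] 488 med [ 721. -233.   21.] lo [ 695. -260.   -0.] hi [ 751. -206.   28.]
top shears 0.85 [320. 446.] 1129 med [ 393. -427.    7.] lo [ 336. -467.   -4.] hi [ 514. -379.   15.]
```

```bash
python3 - <<'E'
import cv2
a=cv2.imread("pics/scene0.png")[150:380,150:460];cv2.imwrite("pics/sc.png",cv2.resize(a,None,fx=2.5,fy=2.5))
a=cv2.imread("pics/top0.png")[170:330,170:480];cv2.imwrite("pics/tc.png",cv2.resize(a,None,fx=2.5,fy=2.5))
E
```

```text
(no output)
```

View pics/sc.png

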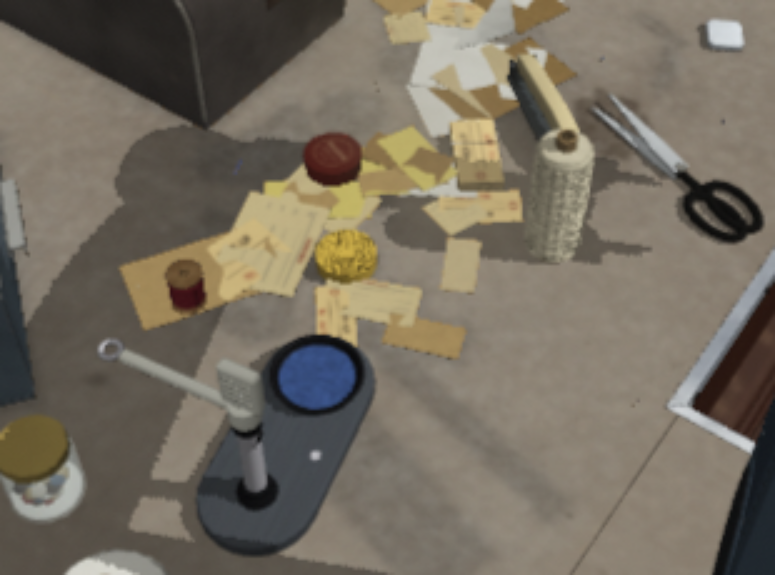

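View pics/tc.png

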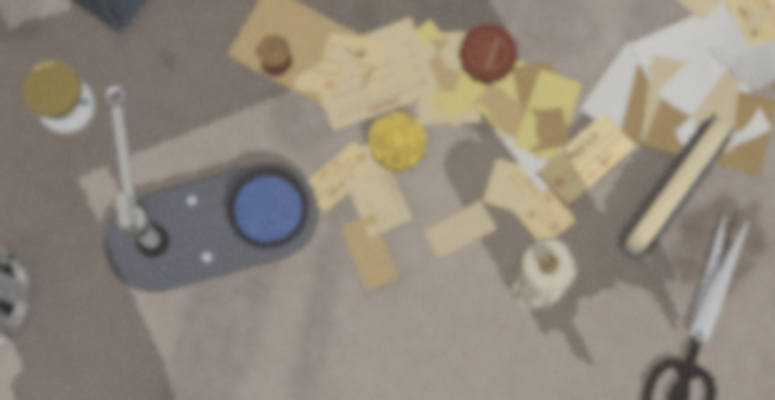

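```bash
python3 - <<'E'
from h import *
for n in ("scene","top"):
    p=arm.capture(n);w=cloud(p);c=p["color"].astype(int)
    blue=(c[...,2]>c[...,0]+40)&(c[...,2]>90)
    x=w[...,0];y=w[...,1];z=w[...,2]
    b=blue&(abs(x-540)<120)&(abs(y-30)<150)&(z<40)
    vs,us=np.nonzero(b)
    cnt=max(cv2.findContours(b.astype(np.uint8),0,1)[0],key=len)[:,0]
    P=np.array([ray(p,u,v,19.) for u,v in cnt])
    print(n,"dish",circ(P[:,:2]),"mean z",np.nanmedian(z[b]), np.mean([ray(p,u,v,19.) for u,v in zip(us,vs)],axis=0))
    g=(z>150)&(abs(x-535)<60)&(abs(y-110)<50)
    print("grip pts",g.sum(),np.round(np.median(w[g],0),1),np.round(w[g].min(0),1),np.round(w[g].max(0),1))
    q=w[g][:,:2];U,S,V=np.linalg.svd(q-q.mean(0),full_matrices=False);print("grip dir",V[0],S)
    a=(z>122)&(z<150)&(x>560)&(x<680)&(abs(y-110)<40)
    q=w[a];print("arm",a.sum());U,S,V=np.linalg.svd(q[:,:2]-q[:,:2].mean(0),full_matrices=False);print(q[:,:2].mean(0),V[0],np.round(q.max(0)))
    t=(z>30)&(z<125)&(abs(x-485)<45)&(abs(y+275)<40)
    print("tube",t.sum(),circ(w[t][:,:2]))
    tt=(z>139)&(abs(x-485)<45)&(abs(y+275)<40)&(z<155);print("tip",tt.sum(),w[tt].mean(0))
    o=(z>8)&(x>490)&(x<680)&(y<-270)&(y>-440)
    print("obst",o.sum(),np.round(np.nanpercentile(w[o],[1,50,99],axis=0)))
    for r in range(500,640,15):
        s=o&(x>r)&(x<r+15)
        if s.sum(): print(r,s.sum(),np.round(np.percentile(w[s],[2,98],axis=0)).tolist())
E
```

```text
scene dish (array([565.70763754,  -9.71119237]), np.float64(31.887780765997537)) mean z 19.306556755449517 [565.52425897  -9.45747912  19.        ]
grip pts 276 [530.9 110.8 175.5] [515.9  99.7 150.3] [550.7 115.8 187.7]
grip dir [-0.97678876 -0.21420483] [166.23970468  51.59229099]
arm 287
[610.0516312  119.26131871] [-0.98934649 -0.14557999] [662. 134. 141.]
tube 662 (array([ 484.81352001, -275.34006847]), np.float64(25.542504710764554))
tip 48 [ 484.4950317  -274.92980858  142.85281623]
obst 784 [[ 493. -438.    8.]
 [ 596. -344.   15.]
 [ 650. -274.  137.]]
500 22 [[500.0, -292.0, 127.0], [511.0, -272.0, 135.0]]
515 5 [[523.0, -390.0, 43.0], [529.0, -386.0, 46.0]]
530 30 [[533.0, -401.0, 41.0], [545.0, -380.0, 48.0]]
545 50 [[546.0, -412.0, 30.0], [559.0, -384.0, 49.0]]
560 76 [[560.0, -421.0, 9.0], [575.0, -302.0, 49.0]]
575 131 [[575.0, -433.0, 8.0], [590.0, -289.0, 47.0]]
590 162 [[591.0, -438.0, 9.0], [605.0, -285.0, 46.0]]
605 137 [[605.0, -439.0, 9.0], [619.0, -296.0, 41.0]]
620 98 [[620.0, -379.0, 9.0], [635.0, -313.0, 16.0]]
635 49 [[635.0, -367.0, 10.0], [649.0, -330.0, 
[... 408 characters left out ...]
07376]), np.float64(25.453629839971256))
tip 39 [ 488.13205821 -276.17385561  142.9981898 ]
obst 1237 [[ 493. -438.    8.]
 [ 595. -349.   16.]
 [ 670. -273.  139.]]
500 60 [[501.0, -392.0, 9.0], [515.0, -270.0, 138.0]]
515 69 [[515.0, -389.0, 9.0], [530.0, -363.0, 48.0]]
530 72 [[531.0, -405.0, 8.0], [544.0, -321.0, 50.0]]
545 71 [[546.0, -413.0, 8.0], [559.0, -374.0, 52.0]]
560 90 [[560.0, -425.0, 9.0], [575.0, -302.0, 50.0]]
575 151 [[576.0, -431.0, 8.0], [589.0, -292.0, 50.0]]
590 192 [[591.0, -437.0, 8.0], [605.0, -285.0, 47.0]]
605 191 [[605.0, -439.0, 9.0], [620.0, -289.0, 44.0]]
620 144 [[620.0, -424.0, 8.0], [635.0, -302.0, 20.0]]
635 90 [[635.0, -416.0, 8.0], [649.0, -299.0, 19.0]]
```

```bash
python3 - <<'E'
from h import *
s=arm.read_state();R=toolR(s).as_matrix();print(R.round(3),"clock",s["clock"])
z=R[:,2];print("jaw angle",np.degrees(np.arctan2(z[1],z[0])))
E
```

```text
[[-0.     0.929  0.371]
 [-0.     0.371 -0.929]
 [-1.    -0.     0.   ]] clock 1.55
jaw angle -68.23796266300651
```

```bash
cat >> h.py <<'E'
def down(jaw):
    "tool x down, z at angle jaw deg"
    a=np.radians(jaw);x=np.array([0,0,-1.]);z=np.array([np.cos(a),np.sin(a),0]);y=np.cross(z,x)
    return Ro.from_matrix(np.c_[x,y,z])
E
python3 - <<'E'
from h import *
rel([380,-160,300],down(15)); rel([534,107,270],down(98.7))
E
```

```text
linear [-10.48  29.36 -23.55] rot [-1.453  0.     0.   ] deg 83.2
linear [ -7.48  53.56 -42.64] rot [-2.914 -0.     0.   ] deg 166.9
```

```bash
python3 -m creep '[{"linear":[-10.5,14,-11],"rotation":[-0.72,0,0],"claw":-1},{"linear":[-10.5,29.4,-23.6],"rotation":[-1.45,0,0],"claw":-1},{"linear":[-10.5,29.4,-23.6],"rotation":[-1.45,0,0],"claw":-1},{"linear":[-10.5,29.4,-23.6],"rotation":[-1.45,0,0],"claw":-1},{"linear":[-10.5,29.4,-23.6],"rotation":[-1.45,0,0],"claw":-1},{"linear":[-10.5,29.4,-23.6],"rotation":[-1.45,0,0],"claw":-1},{"linear":[-10.5,29.4,-23.6],"rotation":[-1.45,0,0],"claw":-1},{"linear":[-10.5,29.4,-23.6],"rotation":[-1.45,0,0],"claw":-1}]'; python3 - <<'E'
from h import *
rel([534,107,270],down(98.7)); print(arm.read_state()["joint_pos"])
E
```

```text
clock: 2.55
tcp_pos: [381.2, -157.9, 301.1]
orientation: [-38.3, 89.9, -23.0]
force: [-0.7, 0.1, -0.2]
finger_gap: 85.5
linear [ 3.12 21.5  21.75] rot [-1.455  0.     0.002] deg 83.4
[-3.18453782e+01 -1.06742742e+01  5.31260053e+00  1.05885793e+02
  1.57920743e-02  4.28079575e+01]
```

```bash
python3 -m creep '[{"linear":[3.1,10,10],"rotation":[-0.7,0,0],"claw":-1},{"linear":[3.1,21.5,21.8],"rotation":[-1.45,0,0],"claw":-1},{"linear":[3.1,21.5,21.8],"rotation":[-1.45,0,0],"claw":-1},{"linear":[3.1,21.5,21.8],"rotation":[-1.45,0,0],"claw":-1},{"linear":[3.1,21.5,21.8],"rotation":[-1.45,0,0],"claw":-1},{"linear":[3.1,21.5,21.8],"rotation":[-1.45,0,0],"claw":-1},{"linear":[3.1,21.5,21.8],"rotation":[-1.45,0,0],"claw":-1},{"linear":[3.1,21.5,21.8],"rotation":[-1.45,0,0],"claw":-1}]'; python3 - <<'E'
from h import *
rel([534,107,270],down(98.7)); print(arm.read_state()["joint_pos"])
p=arm.capture("wrist");cv2.imwrite("pics/w1.png",p["color"][...,::-1])
w=cloud(p);x,y,z=w[...,0],w[...,1],w[...,2]
g=(z>180)&(z<200)&(abs(x-535)<40)&(abs(y-110)<40)
print("top of tab",g.sum(),w[g].mean(0),w[g].min(0),w[g].max(0))
(c,sz,a)=cv2.minAreaRect(w[g][:,:2].astype(np.float32));print(c,sz,a)
a=(z>130)&(z<142)&(x>565)&(x<625)&(abs(y-110)<40)
q=w[a];U,S,V=np.linalg.svd(q[:,:2]-q[:,:2].mean(0),full_matrices=False);print(a.sum(),q.mean(0),V[0])
E
```

```text
clock: 3.55
tcp_pos: [534.6, 107.5, 269.9]
orientation: [-132.9, 89.9, -34.1]
force: [0.4, -0.7, -0.7]
finger_gap: 85.3
linear [-0.01  0.07 -0.04] rot [ 0.001 -0.001  0.001] deg 0.1
[ 4.35788879e+00  7.74359625e+00  1.96589873e+01  1.01851240e+02
 -5.10028831e-02 -4.39962936e+00]
top of tab 605 [536.04608049 105.23803766 185.64405636] [520.53992878  97.84399667 180.56833012] [553.66983359 112.95161967 188.60291325]
(537.0341186523438, 105.5588607788086) (33.083316802978516, 11.854394912719727) 8.268665313720703
523 [597.16331901 114.34997894 138.8985416 ] [0.98948643 0.14462571]
```

View pics/w1.png

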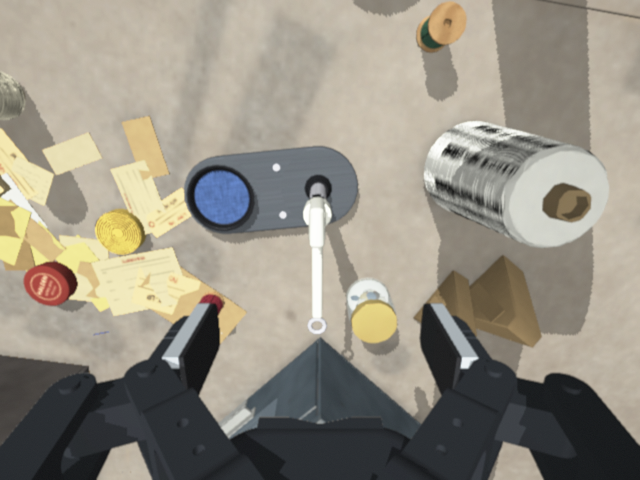

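The tab (317,212) is centred between the fingers, with the arm pointing straight toward the palm side (eye at 317,326). The jar at (374,315) is clear of the fingers. Now I descend.

```bash
python3 -m creep '[{"linear":[5,-0.05,-0.15],"rotation":[0,0,0],"claw":-1},{"linear":[9,-0.05,-0.15],"rotation":[0,0,0],"claw":-1},{"linear":[11.6,-0.05,-0.15],"rotation":[0,0,0],"claw":-1},{"linear":[11.6,-0.05,-0.15],"rotation":[0,0,0],"claw":-1},{"linear":[11.6,-0.05,-0.15],"rotation":[0,0,0],"claw":-1}]'
python3 - <<'E'
from h import *
p=arm.capture("wrist");cv2.imwrite("pics/w2.png",p["color"][...,::-1])
p=arm.capture("scene");cv2.imwrite("pics/s2.png",cv2.resize(p["color"][200:400,120:420],None,fx=2.5,fy=2.5)[...,::-1])
E
```

```text
clock: 4.22
tcp_pos: [536.1, 105.9, 155.4]
orientation: [-109.7, 89.8, -10.9]
force: [0.3, -0.1, 0.8]
finger_gap: 85.3
```

View pics/w2.png

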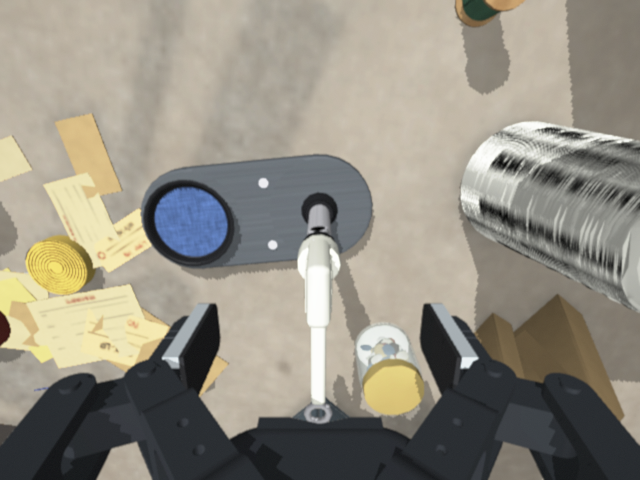

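View pics/s2.png

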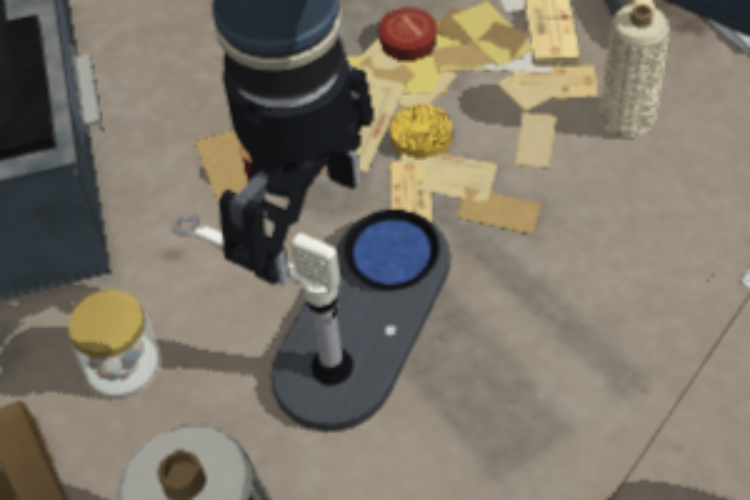

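```bash
python3 - <<'E'
from h import *
s=arm.read_state();t=s["tcp_pos"]
for n in("scene","wrist","top"):
    p=arm.capture(n);print(n,proj(p,[t,t+[0,0,18.7],[536,106,188],[536,106,170]]).round().tolist())
    R=Ro.from_rotvec(np.ravel(p["rvec"])).as_matrix();print("cam",-R.T@np.ravel(p["tvec"]))
    w=cloud(p);x,y,z=w[...,0],w[...,1],w[...,2]
    g=(z>176)&(z<190)&(abs(x-535)<30)&(abs(y-106)<13)
    if g.sum(): print(g.sum(),w[g].min(0),w[g].max(0))
    if n=="scene":
        f=(z>150)&(z<260)&(abs(x-560)<110)&(abs(y-106)<90)
        for zz in range(150,260,10):
            k=f&(z>=zz)&(z<zz+10);print(zz,k.sum(),np.round(np.percentile(w[k],[3,97],axis=0)).tolist() if k.sum() else 0)
E
```

```text
scene [[246.0, 306.0], [245.0, 300.0], [245.0, 296.0], [246.0, 302.0]]
cam [139.94505244 465.48105682 911.04829907]
139 [516.88422375 100.39866337 176.0044383 ] [549.60318978 116.31926726 188.8223294 ]
150 57 [[518.0, 103.0, 151.0], [548.0, 114.0, 160.0]]
160 51 [[518.0, 101.0, 161.0], [547.0, 115.0, 170.0]]
170 58 [[517.0, 103.0, 170.0], [548.0, 115.0, 180.0]]
180 110 [[518.0, 101.0, 181.0], [548.0, 114.0, 188.0]]
190 0 0
200 19 [[518.0, 62.0, 205.0], [551.0, 155.0, 210.0]]
210 82 [[517.0, 58.0, 210.0], [550.0, 163.0, 220.0]]
220 86 [[516.0, 55.0, 220.0], [549.0, 163.0, 230.0]]
230 68 [[516.0, 61.0, 230.0], [548.0, 162.0, 240.0]]
240 41 [[514.0, 44.0, 240.0], [539.0, 162.0, 250.0]]
250 150 [[511.0, 38.0, 250.0], [539.0, 181.0, 260.0]]
wrist [[319.0, 271.0], [319.0, 287.0], [319.0, 298.0], [319.0, 281.0]]
cam [455.1904385   93.85869121 334.89816295]
1719 [519.77333709  97.56932973 176.01276518] [553.69958662 113.67971099 188.25353678]
top [[221.0, 256.0], [220.0, 254.0], [219.0, 254.0], [220.0, 255.0]]
cam [ 281.97145173 -138.34974196 1510.29126344]
38 [519.85189326  98.80977424 177.2378331 ] [536.55390995 110.81400994 189.68889738]
```

```bash
python3 - <<'E'
from h import *
s=arm.read_state();t=s["tcp_pos"]
R=toolR(s)
p=arm.capture("wrist");w=cloud(p)
for (v,u) in [(308,205),(320,210),(350,200),(360,175),(375,190),(308,430),(350,440),(360,465)]:
    print(v,u,p["z_map"][v,u],"tool",R.inv().apply(w[v,u]-t).round(1))
E
```

```text
308 205 138.40536 tool [-57.2  10.2 -44.7]
320 210 136.55608 tool [-60.3   6.7 -42.2]
350 200 126.65014 tool [-72.4   2.  -42.7]
360 175 108.88103 tool [-88.4  10.2 -44.4]
375 190 115.73624 tool [-84.2   1.  -42.3]
308 430 138.36638 tool [-57.3  10.1  43.7]
350 440 126.14216 tool [-72.8   2.2  43.4]
360 465 110.827324 tool [-86.8   8.9  46. ]
```

```bash
python3 - <<'E'
from h import *
s=arm.read_state();t=s["tcp_pos"];R=toolR(s)
p=arm.capture("scene")
for off in (13,50):
  P=[t+R.apply([-off,dy,dz]) for dz in(-45,45) for dy in(-11,11)]
  print(off,np.round((proj(p,P)-[120,200])*2.5).tolist())
print(s["joint_pos"], t)
E
```

```text
13 [[333.0, 206.0], [359.0, 217.0], [267.0, 298.0], [293.0, 310.0]]
50 [[329.0, 175.0], [356.0, 186.0], [260.0, 267.0], [288.0, 280.0]]
[ 4.17433791e+00  5.41018722e+00  3.94215635e+00  8.83318611e+01
 -4.81946313e-02 -4.71210789e+00] [536.26353959 105.92083707 155.25625501]
```

Both cameras put the open fingertips about 50 mm behind the reported TCP, not 13. I'll raise a little and close the fingers to measure this before gripping.

```bash
python3 -m creep '[{"linear":[-3,0,0],"rotation":[0,0,0],"claw":-1},{"linear":[-3,0,0],"rotation":[0,0,0],"claw":0.5},{"linear":[-3,0,0],"rotation":[0,0,0],"claw":0.5},{"linear":[-3,0,0],"rotation":[0,0,0],"claw":0.5},{"linear":[-3,0,0],"rotation":[0,0,0],"claw":0.5}]'
python3 - <<'E'
from h import *
s=arm.read_state();t=s["tcp_pos"];R=toolR(s);print(t,s["finger_gap"])
p=arm.capture("wrist");cv2.imwrite("pics/w3.png",p["color"][...,::-1]);w=cloud(p)
tl=R.inv().apply((w-t).reshape(-1,3)).reshape(w.shape)
g=s["finger_gap"]/2
for sg in(-1,1):
    m=(tl[...,0]<-5)&(tl[...,0]>-75)&(abs(tl[...,2]*sg-g-4)<12)&(abs(tl[...,1])<14);print(sg,m.sum(),np.percentile(tl[m],[1,99],axis=0).round(1))
p=arm.capture("scene");cv2.imwrite("pics/s3.png",cv2.resize(p["color"][200:400,120:420],None,fx=2.5,fy=2.5)[...,::-1])
w=cloud(p);tl=R.inv().apply((w-t).reshape(-1,3)).reshape(w.shape)
m=(tl[...,0]<0)&(tl[...,0]>-75)&(abs(tl[...,2])<60)&(abs(tl[...,1])<16);print(m.sum(),np.percentile(tl[m],[1,99],axis=0).round(1))
E
```

```text
clock: 5.2
tcp_pos: [535.4, 105.9, 183.9]
orientation: [-131.1, 89.9, -32.2]
force: [-0.5, -0.1, -0.1]
finger_gap: 21.1
[535.40722073 105.91905337 183.89989323] 21.081356521251976
-1 1937 [[-74.8 -10.9 -23.8]
 [-39.6  10.9 -10.3]]
1 1926 [[-74.8 -11.2  10.9]
 [-39.9  10.9  24.3]]
319 [[-74.1 -12.3 -20.3]
 [ -0.1  13.7  26.6]]
```

View pics/w3.png

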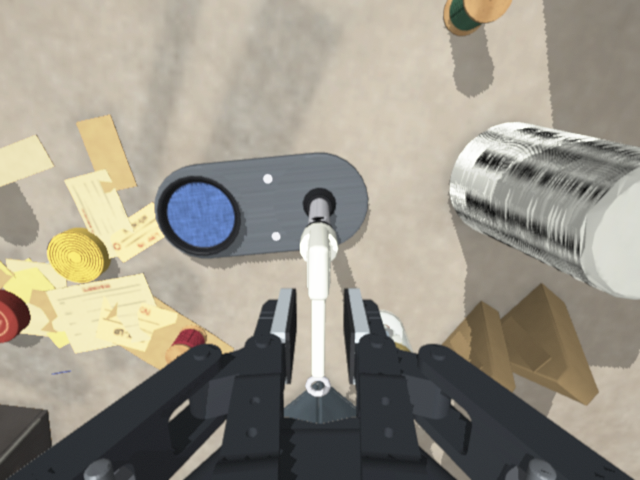

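View pics/s3.png

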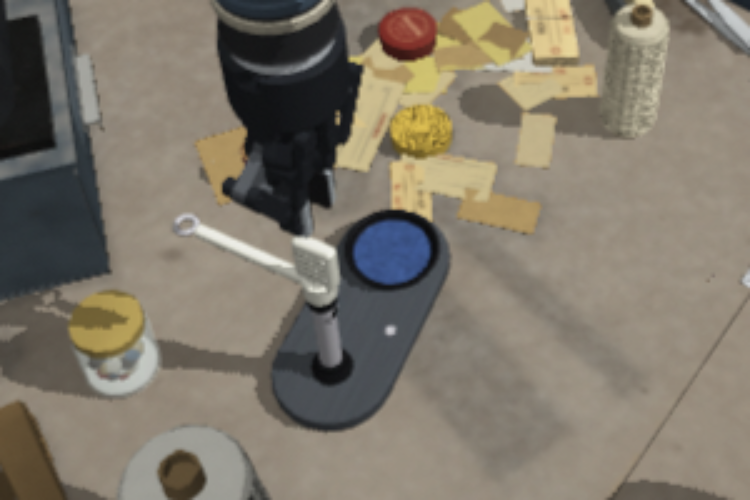

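With the fingers nearly shut, the tips are 40 mm behind the reported TCP, while laterally it agrees. I'll use tip = reported TCP − 40 mm from here on. Half open, down 69 mm, then close.

```bash
python3 -m creep '[{"linear":[0,0,0],"rotation":[0,0,0],"claw":0},{"linear":[0,0,0],"rotation":[0,0,0],"claw":0},{"linear":[2.5,0,0],"rotation":[0,0,0],"claw":0},{"linear":[5,0,0],"rotation":[0,0,0],"claw":0},{"linear":[6.9,0,0],"rotation":[0,0,0],"claw":0},{"linear":[6.9,0,0],"rotation":[0,0,0],"claw":0}]'
python3 - <<'E'
from h import *
p=arm.capture("wrist");cv2.imwrite("pics/w4.png",p["color"][...,::-1])
p=arm.capture("scene");cv2.imwrite("pics/s4.png",cv2.resize(p["color"][200:400,120:420],None,fx=2.5,fy=2.5)[...,::-1])
E
```

```text
clock: 6.05
tcp_pos: [534.1, 105.8, 113.3]
orientation: [104.5, 89.9, -156.6]
force: [-0.0, 0.4, 0.0]
finger_gap: 42.6
```

View pics/w4.png

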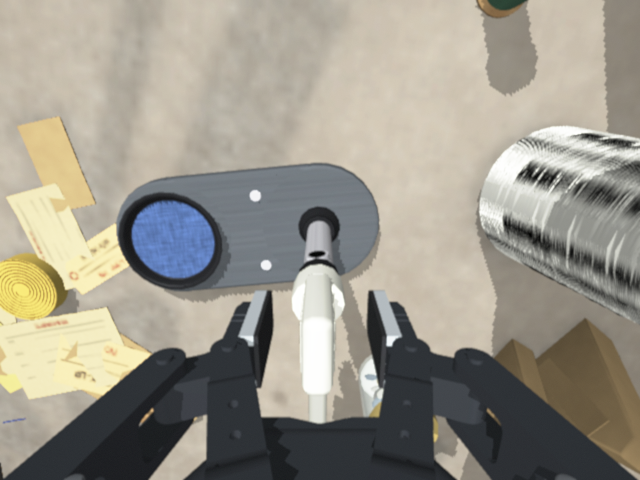

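View pics/s4.png

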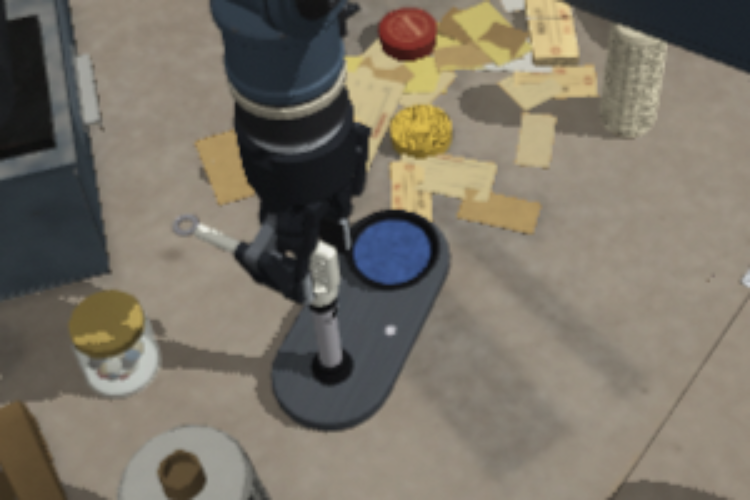

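The tab is between the pads in both views. I close on it.

```bash
python3 -m creep '[{"linear":[0,0,0],"rotation":[0,0,0],"claw":1},{"linear":[0,0,0],"rotation":[0,0,0],"claw":1},{"linear":[0,0,0],"rotation":[0,0,0],"claw":1},{"linear":[0,0,0],"rotation":[0,0,0],"claw":1}]'; python3 -m creep '[{"linear":[-1.5,0,0],"rotation":[0,0,0],"claw":1},{"linear":[-3,0,0],"rotation":[0,0,0],"claw":1},{"linear":[-4.5,0,0],"rotation":[0,0,0],"claw":1},{"linear":[-6,0,0],"rotation":[0,0,0],"claw":1},{"linear":[-7,0,0],"rotation":[0,0,0],"claw":1},{"linear":[-7.8,0,0],"rotation":[0,0,0],"claw":1}]'
```

```text
clock: 6.65
tcp_pos: [537.0, 105.3, 117.4]
orientation: [-116.6, 89.7, -17.7]
force: [1.7, -2.9, 5.6]
finger_gap: 11.8
clock: 7.4
tcp_pos: [536.9, 105.3, 196.0]
orientation: [-118.3, 89.7, -19.5]
force: [4.0, -2.0, -7.4]
finger_gap: 11.2
```

```bash
python3 -m creep '[{"linear":[-0.15,0,0],"rotation":[0,0,0],"claw":1},{"linear":[-0.3,0,0],"rotation":[0,0,0],"claw":1},{"linear":[-0.45,0,0],"rotation":[0,0,0],"claw":1},{"linear":[-0.6,0,0],"rotation":[0,0,0],"claw":1},{"linear":[-0.75,0,0],"rotation":[0,0,0],"claw":1},{"linear":[-0.9,0,0],"rotation":[0,0,0],"claw":1},{"linear":[-1.0,0,0],"rotation":[0,0,0],"claw":1},{"linear":[-1.1,0,0],"rotation":[0,0,0],"claw":1}]';python3 -m creep '[{"linear":[-0.1,0,0],"rotation":[0,0,0],"claw":1},{"linear":[-0.2,0,0],"rotation":[0,0,0],"claw":1},{"linear":[-0.2,0,0],"rotation":[0,0,0],"claw":1}]';  python3 - <<'E'
from h import *
p=arm.capture("wrist");cv2.imwrite("pics/w5.png",cv2.resize(p["color"][150:350,200:440],None,fx=3,fy=3)[...,::-1])
p=arm.capture("scene");cv2.imwrite("pics/s5.png",cv2.resize(p["color"][230:370,150:330],None,fx=4,fy=4)[...,::-1])
E
```

```text
clock: 8.4
tcp_pos: [536.9, 105.3, 207.5]
orientation: [-116.6, 89.6, -17.7]
force: [3.1, -3.2, -2.6]
finger_gap: 11.3
clock: 8.78
tcp_pos: [536.9, 105.3, 209.6]
orientation: [-116.4, 89.6, -17.6]
force: [4.2, -1.6, -3.7]
finger_gap: 11.4
```

View pics/w5.png

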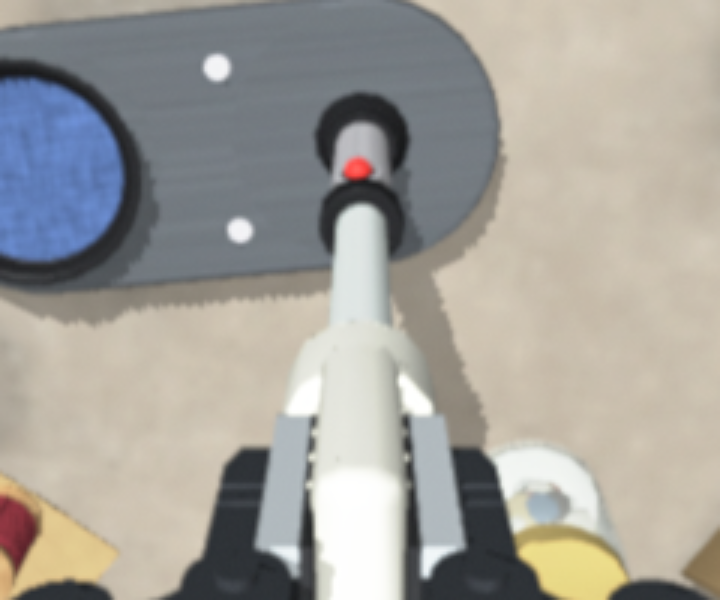

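View pics/s5.png

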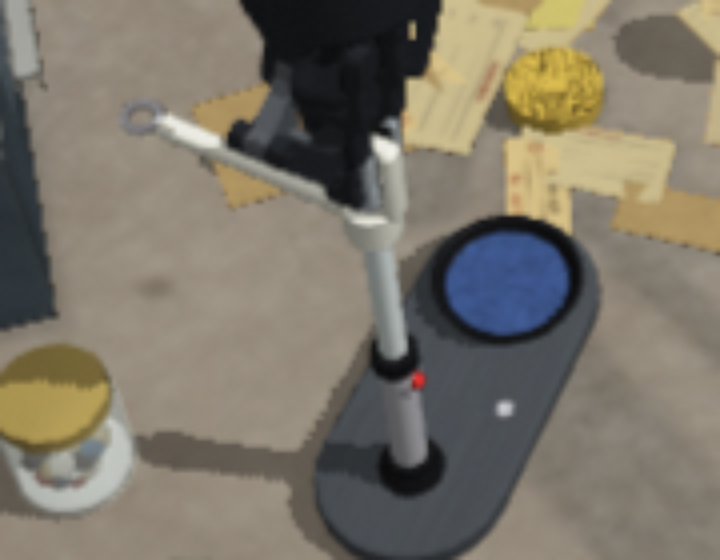

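The red button is out (crop pixel 358,170 in wrist, 418,380 in scene). I ease down 1 mm, release and retreat upward.

```bash
python3 -m creep '[{"linear":[0.05,0,0],"rotation":[0,0,0],"claw":1},{"linear":[0.1,0,0],"rotation":[0,0,0],"claw":1},{"linear":[0.1,0,0],"rotation":[0,0,0],"claw":1}]'; python3 -m creep '[{"linear":[0,0,0],"rotation":[0,0,0],"claw":0},{"linear":[0,0,0],"rotation":[0,0,0],"claw":0},{"linear":[0,0,0],"rotation":[0,0,0],"claw":0},{"linear":[-4,0,0],"rotation":[0,0,0],"claw":0},{"linear":[-9,0,0],"rotation":[0,0,0],"claw":0},{"linear":[-9,0,0],"rotation":[0,0,0],"claw":-1}]'; python3 - <<'E'
from h import *
p=arm.capture("wrist");cv2.imwrite("pics/w6.png",p["color"][...,::-1])
w=cloud(p);x,y,z=w[...,0],w[...,1],w[...,2]
g=(z>268)&(z<290)&(abs(x-535)<40)&(abs(y-106)<30)
print("tab",g.sum(),w[g].mean(0),w[g].max(0));print(cv2.minAreaRect(w[g][:,:2].astype(np.float32)))
s=arm.read_state();print(s["joint_pos"]);rel([486,-275,280],down(65)); rel([486,-275,280],down(0))
E
```

```text
clock: 9.25
tcp_pos: [536.9, 105.2, 208.7]
orientation: [-116.0, 89.6, -17.1]
force: [3.6, -2.2, -3.2]
finger_gap: 11.2
clock: 10.0
tcp_pos: [538.0, 105.8, 304.2]
orientation: [-102.3, 89.1, -3.4]
force: [0.0, -0.0, 0.2]
finger_gap: 59.7
tab 1001 [535.40072617 105.26846586 275.56415724] [553.55626714 113.60365088 279.23422862]
((536.7304077148438, 105.29844665527344), (33.03343200683594, 13.208528518676758), 9.31033992767334)
[  4.19689363   8.80551791  24.5830907  105.10135367  -0.12483888
  -4.67814543]
linear [  2.14  10.98 -36.82] rot [0.591 0.    0.012] deg 33.9
linear [  2.14  10.98 -36.82] rot [1.726 0.008 0.011] deg 98.9
```

View pics/w6.png

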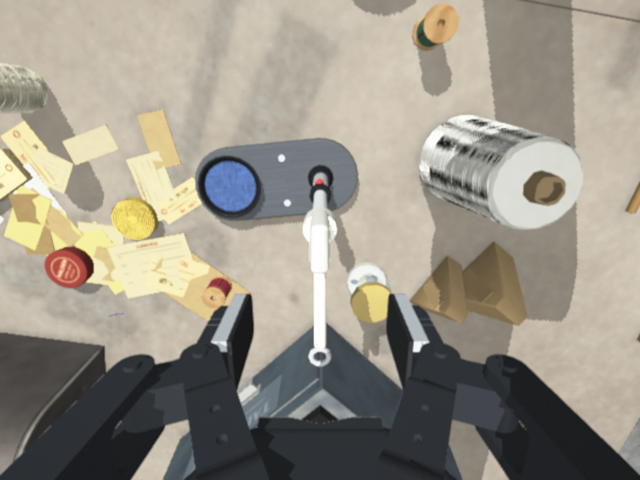

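The mast stays up: tab top at 279 mm, button showing red at (320,182). Next, the tube.

```bash
python3 - <<'E'
from h import *
rel([486,-275,240],down(15))
E
```

```text
linear [  6.14  11.02 -36.81] rot [1.464 0.006 0.012] deg 83.9
```

```bash
python3 -m creep '[{"linear":[0,1,-4],"rotation":[0.18,0,0.01],"claw":-1},{"linear":[0,3,-10],"rotation":[0.36,0,0.01],"claw":-1},{"linear":[0,5,-16],"rotation":[0.54,0,0.01],"claw":-1},{"linear":[2,7,-22],"rotation":[0.72,0,0.01],"claw":-1},{"linear":[4,9,-28],"rotation":[0.9,0,0.01],"claw":-1},{"linear":[6.1,10.5,-34],"rotation":[1.1,0,0.01],"claw":-1},{"linear":[6.1,11,-36.8],"rotation":[1.3,0,0.01],"claw":-1},{"linear":[6.1,11,-36.8],"rotation":[1.46,0.006,0.012],"claw":-1}]';  python3 -m creep '[{"linear":[0,0,0],"rotation":[0.02,0,0],"claw":-1}]'; python3 - <<'E'
from h import *
s=arm.read_state();t=s["tcp_pos"];R=toolR(s);print(s["joint_pos"].round(1))
p=arm.capture("wrist");cv2.imwrite("pics/w7.png",p["color"][...,::-1])
w=cloud(p);x,y,z=w[...,0],w[...,1],w[...,2]
m=(z>20)&(z<128)&(abs(x-485)<45)&(abs(y+275)<45);print("tube",m.sum(),circ(w[m][:,:2]))
m=(z>138)&(z<150)&(abs(x-485)<45)&(abs(y+275)<45);print("tip",m.sum(),w[m].mean(0) if m.sum() else 0)
rel([486,-275,240],down(15))
E
```

```text
clock: 11.05
tcp_pos: [484.3, -277.1, 236.7]
orientation: [134.7, 89.7, 149.3]
force: [-0.9, 1.0, -0.7]
finger_gap: 85.6
clock: 11.18
tcp_pos: [483.5, -277.1, 235.1]
orientation: [131.9, 89.5, 145.4]
force: [0.5, 0.1, 0.9]
finger_gap: 85.4
[-36.7   9.1  17.1  98.5  -0.   39.9]
tube 956 (array([ 487.70023922, -277.24840785]), np.float64(26.220844015384994))
tip 304 [ 487.29169972 -276.81351591  144.32253848]
linear [-0.54  0.14  0.3 ] rot [-0.027 -0.007 -0.007] deg 1.6
```

View pics/w7.png

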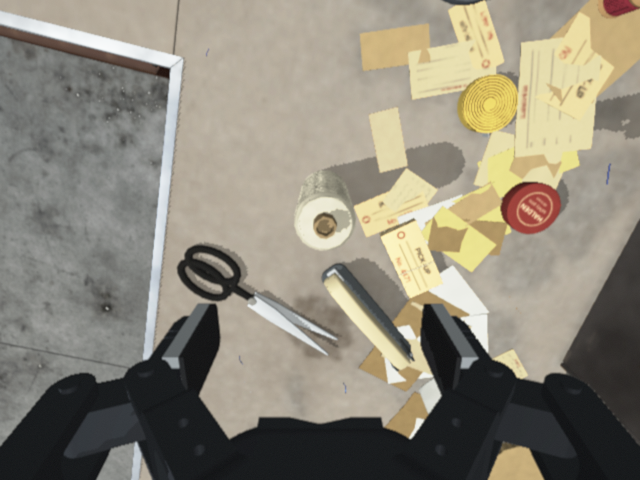

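Tube seen at (324,215) between the fingers, centre (487,-276.5). The shears and the knife-like thing lie low, clear of the fingers. I descend.

```bash
python3 - <<'E'
from h import *
rel([487,-276.5,50],down(14)); rel([487,-276.5,130],down(14))
E
```

```text
linear [18.46 -0.16  0.49] rot [-0.009 -0.007 -0.007] deg 0.8
linear [10.46 -0.1   0.44] rot [-0.009 -0.007 -0.007] deg 0.8
```

```bash
python3 -m creep '[{"linear":[4,0,0.4],"rotation":[-0.009,-0.007,-0.007],"claw":-1},{"linear":[9,-0.1,0.4],"rotation":[-0.009,-0.007,-0.007],"claw":-1},{"linear":[10.5,-0.1,0.4],"rotation":[-0.009,-0.007,-0.007],"claw":-1},{"linear":[10.5,-0.1,0.4],"rotation":[-0.009,-0.007,-0.007],"claw":-1}]';python3 - <<'E'
from h import *
rel([487,-276.5,50],down(14))
p=arm.capture("wrist");cv2.imwrite("pics/w8.png",p["color"][...,::-1])
E
```

```text
clock: 11.72
tcp_pos: [485.9, -275.5, 128.7]
orientation: [125.2, 89.9, 139.3]
force: [0.2, 0.2, 0.4]
finger_gap: 85.5
linear [ 7.87 -0.13  0.09] rot [ 0.001 -0.001 -0.002] deg 0.1
```

View pics/w8.png

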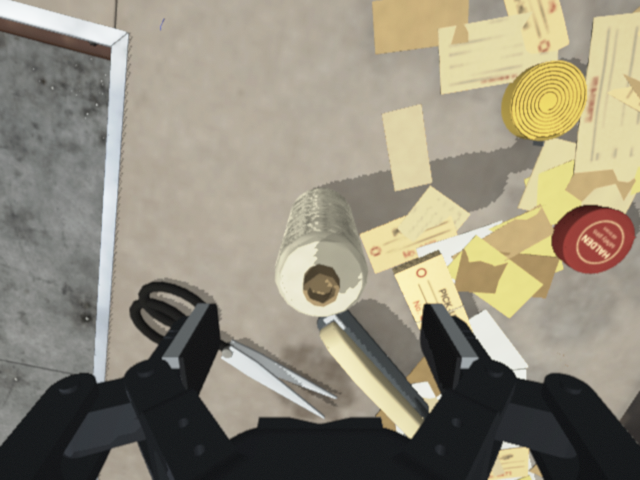

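```bash
python3 -m creep '[{"linear":[3.5,-0.1,0.05],"rotation":[0,0,0],"claw":-1},{"linear":[6.5,-0.1,0.05],"rotation":[0,0,0],"claw":-1},{"linear":[7.9,-0.1,0.05],"rotation":[0,0,0],"claw":-1},{"linear":[7.9,-0.1,0.05],"rotation":[0,0,0],"claw":-1}]';python3 - <<'E'
from h import *
p=arm.capture("wrist");cv2.imwrite("pics/w9.png",p["color"][...,::-1])
p=arm.capture("scene");cv2.imwrite("pics/s9.png",cv2.resize(p["color"][130:290,270:470],None,fx=3.5,fy=3.5)[...,::-1])
E
```

```text
clock: 12.28
tcp_pos: [488.3, -277.6, 52.5]
orientation: [-47.4, 89.9, -33.4]
force: [1.0, -0.3, -0.6]
finger_gap: 85.4
```

View pics/w9.png

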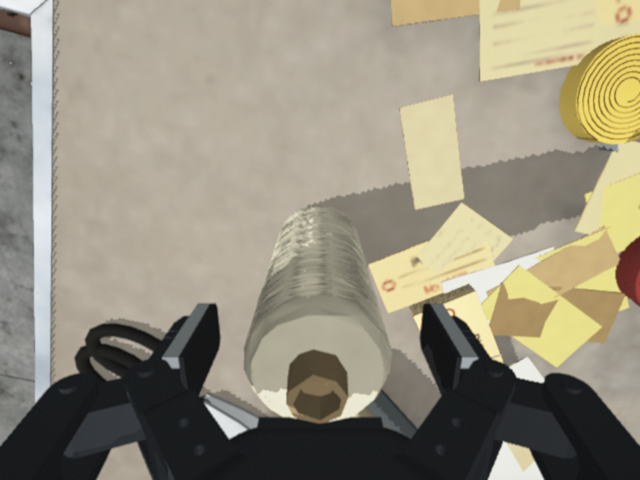

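View pics/s9.png

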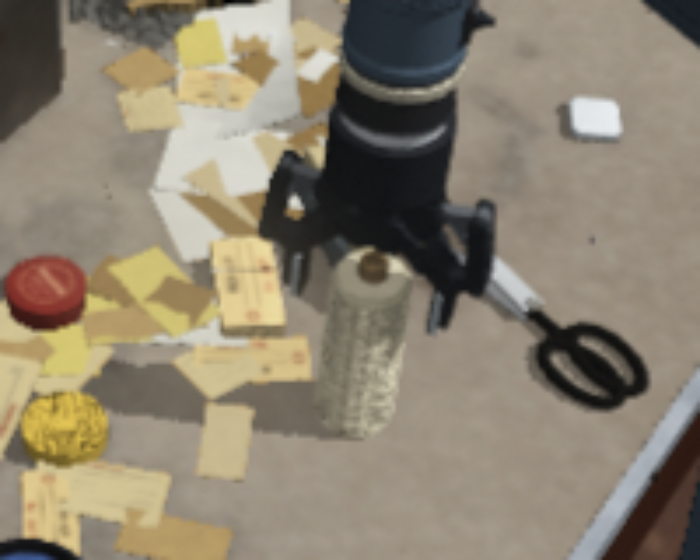

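The tube stands centred between the pads (column 318). Closing.

```bash
python3 -m creep '[{"linear":[0,0,0],"rotation":[0,0,0],"claw":1},{"linear":[0,0,0],"rotation":[0,0,0],"claw":1},{"linear":[0,0,0],"rotation":[0,0,0],"claw":1},{"linear":[0,0,0],"rotation":[0,0,0],"claw":1},{"linear":[0,0,0],"rotation":[0,0,0],"claw":1}]';python3 -m creep '[{"linear":[-1,0,0],"rotation":[0,0,0],"claw":1},{"linear":[-3,0,0],"rotation":[0,0,0],"claw":1},{"linear":[-6,0,0],"rotation":[0,0,0],"claw":1},{"linear":[-8,0,0],"rotation":[0,0,0],"claw":1},{"linear":[-8,0,0],"rotation":[0,0,0],"claw":1}]';python3 - <<'E'
from h import *
s=arm.read_state();t=s["tcp_pos"]
p=arm.capture("scene");cv2.imwrite("pics/s10.png",cv2.resize(p["color"][130:290,270:470],None,fx=3.5,fy=3.5)[...,::-1])
w=cloud(p);r=arm.trace(p,"thread_tube")
for k in r[:1]:
    q=w[k["pixels"]];q=q[(abs(q[:,0]-487)<40)&(abs(q[:,1]+277)<40)]
    print(k["conf"],len(q),q.min(0),q.max(0))
    print("lower",np.percentile(q[:,2],[1,5]));
    for a,b in((75,110),(110,140),(140,165)):
        c=q[(q[:,2]>a)&(q[:,2]<b)];print(a,len(c),circ(c[:,:2]) if len(c)>20 else 0)
p=arm.capture("wrist");cv2.imwrite("pics/w10.png",p["color"][...,::-1])
E
```

```text
clock: 13.0
tcp_pos: [490.0, -279.3, 55.9]
orientation: [-54.6, 89.5, -40.5]
force: [-2.1, -0.3, 5.5]
finger_gap: 51.8
clock: 13.62
tcp_pos: [490.8, -279.7, 138.2]
orientation: [-52.2, 89.3, -38.2]
force: [0.3, -0.2, -0.8]
finger_gap: 51.0
0.85 1250 [ 458.43907406 -299.24926662   85.88094265] [ 512.43175051 -247.40847787  229.15858662]
lower [89.2441605 97.8139606]
75 156 (array([ 486.36257548, -276.44192286]), np.float64(26.31117816630293))
110 231 (array([ 486.46334458, -275.89049665]), np.float64(25.87075035754686))
140 198 (array([ 486.86468544, -275.51737363]), np.float64(25.473743522540726))
```

View pics/s10.png

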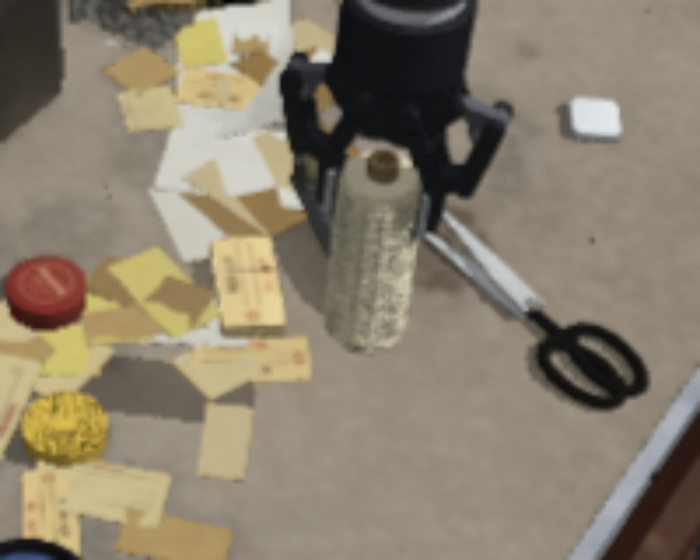

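View pics/w10.png

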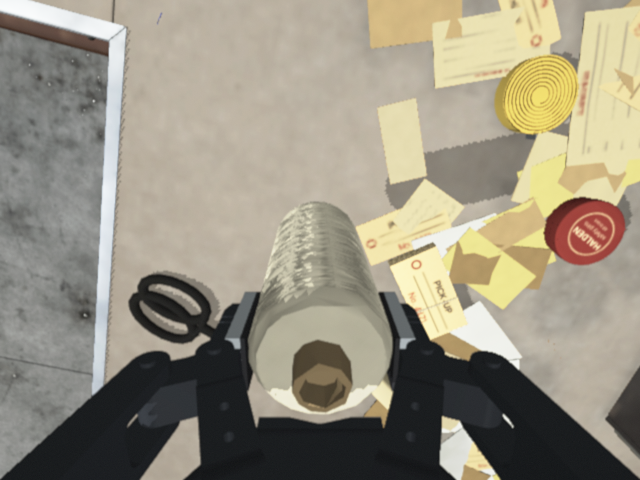

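The tube is held upright (gap 51). I carry it, without rotation, toward the dish.

```bash
python3 - <<'E'
from h import *
s=arm.read_state();R=toolR(s)
print(R.inv().apply([79,266,25])/10, R.inv().apply([0,0,25])/10, R.as_matrix().round(3))
E
```

```text
[-2.56915209 23.87126394 14.13443368] [-2.49995567 -0.01224891  0.00846377] [[ 0.004 -0.243  0.97 ]
 [-0.004  0.97   0.243]
 [-1.    -0.005  0.003]]
```

```bash
python3 -m creep '[{"linear":[-2.6,1.5,1],"rotation":[0,0,0],"claw":1},{"linear":[-2.6,5,3],"rotation":[0,0,0],"claw":1},{"linear":[-2.6,9,5.5],"rotation":[0,0,0],"claw":1},{"linear":[-2.6,13,8],"rotation":[0,0,0],"claw":1},{"linear":[-2.6,17,10.5],"rotation":[0,0,0],"claw":1},{"linear":[-2.6,20.5,12.5],"rotation":[0,0,0],"claw":1},{"linear":[-2.6,22.8,13.6],"rotation":[0,0,0],"claw":1},{"linear":[-2.6,23.9,14.1],"rotation":[0,0,0],"claw":1}]'; python3 -m creep '[{"linear":[0,0,0],"rotation":[0,0,0],"claw":1},{"linear":[0,0,0],"rotation":[0,0,0],"claw":1}]';cat > chk.py <<'E'
from h import *
import sys
s=arm.read_state();t=s["tcp_pos"];print(t.round(1),s["orientation"].round(2))
for n in("scene","top"):
    p=arm.capture(n);w=cloud(p);x,y,z=w[...,0],w[...,1],w[...,2]
    c=p["color"].astype(int)
    r=arm.trace(p,"thread_tube")
    for k in r[:1]:
        q=w[k["pixels"]];q=q[(abs(q[:,0]-t[0])<45)&(abs(q[:,1]-t[1])<45)]
        zs=np.percentile(q[:,2],[1,3,99]);print(n,k["conf"],len(q),"z",zs)
        for a in range(20,260,30):
            c=q[(q[:,2]>a)&(q[:,2]<a+30)]
            if len(c)>30: print(a,len(c),[np.round(v,1) for v in circ(c[:,:2])])
    if n=="scene": cv2.imwrite(f"pics/s{sys.argv[1]}.png",cv2.resize(p["color"][180:380,150:420],None,fx=2.9,fy=2.9)[...,::-1])
    else: cv2.imwrite(f"pics/t{sys.argv[1]}.png",cv2.resize(p["color"][170:330,170:430],None,fx=3,fy=3)[...,::-1])
p=arm.capture("wrist");cv2.imwrite(f"pics/w{sys.argv[1]}.png",p["color"][...,::-1])
E
python3 chk.py 11
```

```text
clock: 14.78
tcp_pos: [566.6, -10.7, 158.1]
orientation: [-82.8, 89.8, -68.6]
force: [-0.6, 0.4, -1.3]
finger_gap: 51.0
clock: 15.02
tcp_pos: [566.1, -11.6, 157.4]
orientation: [-103.4, 89.8, -89.2]
force: [0.5, 0.4, -1.2]
finger_gap: 51.2
[566.1 -11.6 157.4] [-103.36   89.77  -89.25]
scene 0.93 1448 z [107.5278929  112.62146104 247.67544797]
110 245 [array([561.2,  -7.8]), np.float64(25.9)]
140 261 [array([562.1,  -8. ]), np.float64(25.9)]
170 274 [array([563.1,  -8.2]), np.float64(26.0)]
200 278 [array([563.4,  -8. ]), np.float64(25.6)]
230 358 [array([562.3,  -1.3]), np.float64(15.2)]
top 0.69 133 z [ 20.43971114  27.55273845 275.52426763]
140 38 [array([563.7,  -8.4]), np.float64(26.1)]
```

View pics/s11.png

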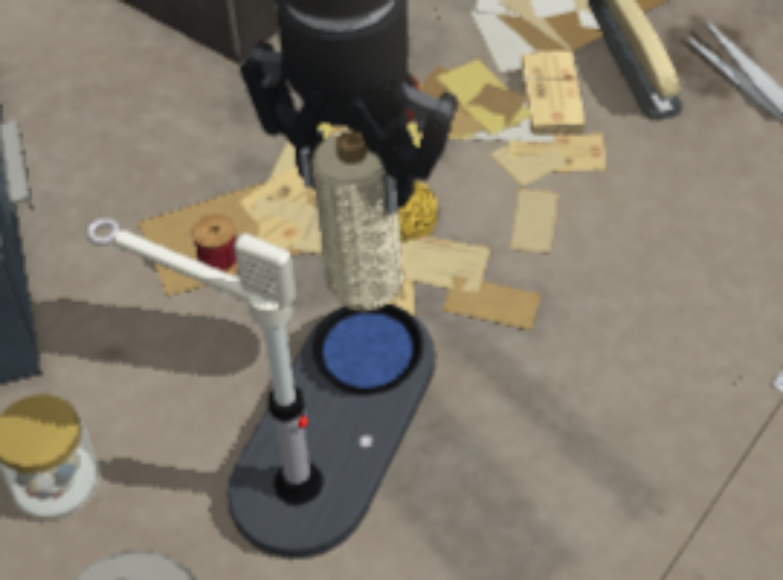

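View pics/w11.png

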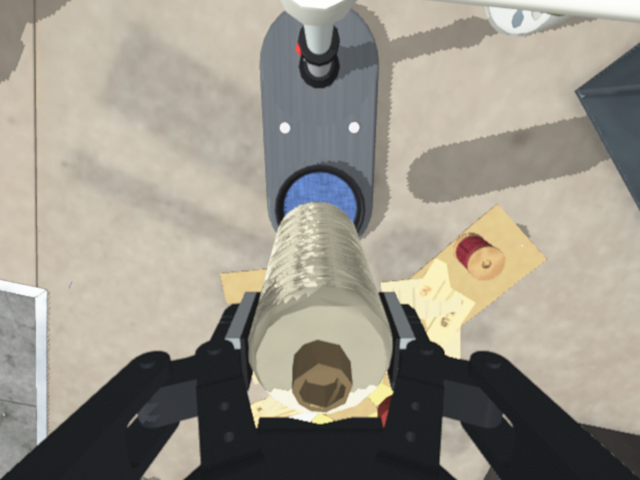

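Over the dish, the tube bottom needs +5 mm x and -2 mm y, plus a 1° tilt correction. I compute those in tool axes.

```bash
python3 - <<'E'
from h import *
s=arm.read_state();R=toolR(s);print(R.as_matrix().round(3))
for d in([4.4,-1.9,-40],[4.4,-1.9,-60]): print((R.inv().apply(d)/10).round(2))
print(R.inv().apply([0,-np.radians(1.0),0]).round(4))
E
```

```text
[[ 0.002 -0.244  0.97 ]
 [-0.004  0.97   0.244]
 [-1.    -0.004  0.001]]
[ 4.   -0.28  0.38]
[ 6.   -0.27  0.38]
[ 0.0001 -0.0169 -0.0043]
```

```bash
python3 -m creep '[{"linear":[0.5,-0.15,0.2],"rotation":[0,-0.01,-0.003],"claw":1},{"linear":[2,-0.28,0.38],"rotation":[0,-0.017,-0.004],"claw":1},{"linear":[4,-0.28,0.38],"rotation":[0,-0.017,-0.004],"claw":1},{"linear":[5.5,-0.27,0.38],"rotation":[0,-0.017,-0.004],"claw":1},{"linear":[6,-0.27,0.38],"rotation":[0,-0.017,-0.004],"claw":1},{"linear":[6,-0.27,0.38],"rotation":[0,-0.017,-0.004],"claw":1}]'; python3 chk.py 12
```

```text
clock: 16.02
tcp_pos: [570.8, -13.4, 97.7]
orientation: [-24.5, 88.9, -10.4]
force: [0.4, -0.2, -1.7]
finger_gap: 51.2
[570.8 -13.4  97.7] [-24.51  88.94 -10.41]
scene 0.73 1189 z [ 52.19798577  55.59876345 186.9114162 ]
50 200 [array([566.7,  -9.7]), np.float64(26.0)]
80 218 [array([566.6,  -9.5]), np.float64(25.8)]
110 215 [array([566.6,  -9.6]), np.float64(25.6)]
140 226 [array([566.2,  -8.4]), np.float64(24.2)]
170 325 [array([566.5,  -3.3]), np.float64(15.3)]
top 0.64 66 z [ 63.37873015  65.87597293 169.35721885]
```

View pics/s12.png

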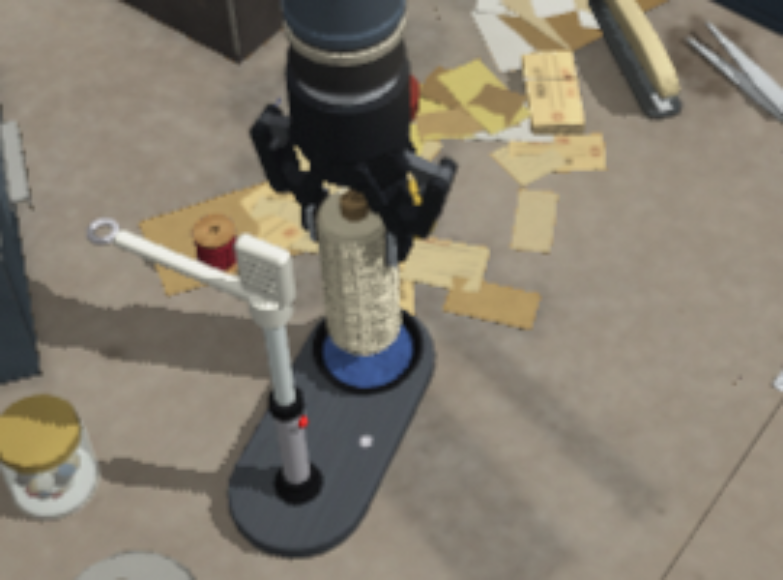

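View pics/w12.png

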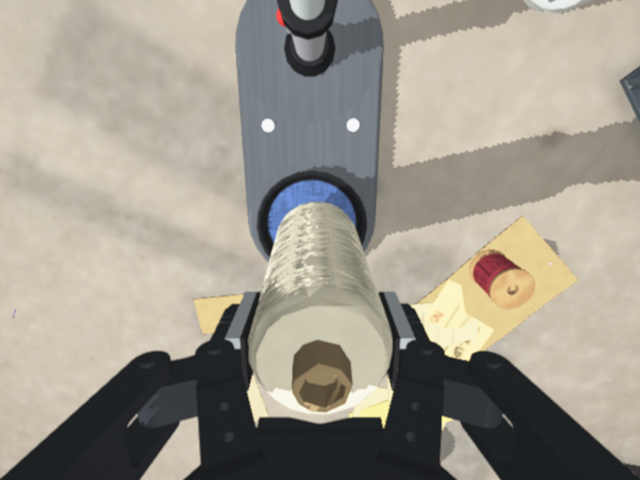

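```bash
python3 -m creep '[{"linear":[0.8,0,-0.05],"rotation":[0,0,0],"claw":1},{"linear":[1.5,0,-0.05],"rotation":[0,0,0],"claw":1},{"linear":[1.9,0,-0.05],"rotation":[0,0,0],"claw":1},{"linear":[1.9,0,-0.05],"rotation":[0,0,0],"claw":1}]'; python3 -m creep '[{"linear":[0.1,0,0],"rotation":[0,0,0],"claw":1},{"linear":[0.2,0,0],"rotation":[0,0,0],"claw":1},{"linear":[0.2,0,0],"rotation":[0,0,0],"claw":1}]'; python3 chk.py 13
```

```text
clock: 16.77
tcp_pos: [571.1, -13.6, 79.3]
orientation: [-24.3, 88.9, -10.2]
force: [0.7, -1.1, -1.9]
finger_gap: 51.3
clock: 17.15
tcp_pos: [571.1, -13.6, 77.3]
orientation: [-24.4, 88.9, -10.3]
force: [0.1, 0.1, -0.7]
finger_gap: 51.4
[571.1 -13.6  77.3] [-24.36  88.87 -10.26]
scene 0.9 1214 z [ 27.1719154   32.90148049 166.96885866]
20 157 [array([567.3, -10.2]), np.float64(26.2)]
50 215 [array([567.3, -10.1]), np.float64(26.2)]
80 223 [array([567.1,  -9.9]), np.float64(25.8)]
110 223 [array([567.5, -10.2]), np.float64(25.8)]
140 393 [array([565.7,  -2.5]), np.float64(16.2)]
top 0.62 73 z [ 35.30607385  40.43808384 182.52904812]
```

View pics/s13.png

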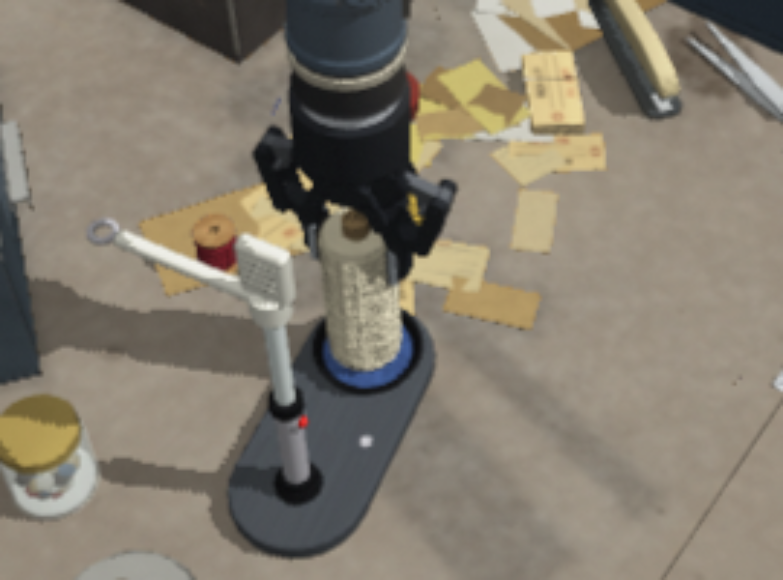

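View pics/w13.png

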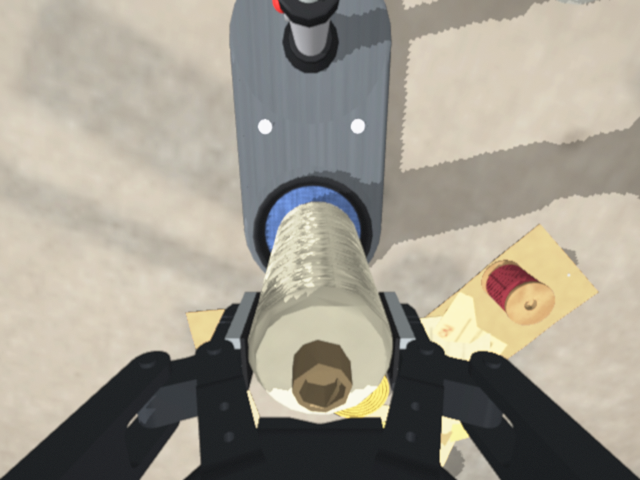

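The tube sits inside the dish ring, still a couple of mm above the felt. I creep down in small steps until there is contact force.

```bash
python3 -m creep '[{"linear":[0.1,0.04,-0.12],"rotation":[0,0,0],"claw":1},{"linear":[0.2,0.04,-0.12],"rotation":[0,0,0],"claw":1},{"linear":[0.2,0.04,-0.12],"rotation":[0,0,0],"claw":1}]'; python3 -m creep '[{"linear":[0.08,0,0],"rotation":[0,0,0],"claw":1},{"linear":[0.08,0,0],"rotation":[0,0,0],"claw":1}]'; python3 -m creep '[{"linear":[0.08,0,0],"rotation":[0,0,0],"claw":1},{"linear":[0.08,0,0],"rotation":[0,0,0],"claw":1}]'
```

```text
clock: 17.77
tcp_pos: [569.8, -13.5, 75.2]
orientation: [-24.2, 88.9, -10.1]
force: [0.6, -0.2, -0.7]
finger_gap: 51.2
clock: 18.02
tcp_pos: [570.0, -13.6, 74.7]
orientation: [-24.4, 88.9, -10.3]
force: [0.2, -0.5, 0.7]
finger_gap: 51.2
clock: 18.27
tcp_pos: [570.0, -13.8, 74.6]
orientation: [-25.3, 88.8, -11.2]
force: [-1.9, 0.8, 3.5]
finger_gap: 51.4
```

Contact at 3.5 N. I open gradually and back straight up.

```bash
python3 -m creep '[{"linear":[0,0,0],"rotation":[0,0,0],"claw":-0.3},{"linear":[0,0,0],"rotation":[0,0,0],"claw":-0.5},{"linear":[0,0,0],"rotation":[0,0,0],"claw":-1},{"linear":[0,0,0],"rotation":[0,0,0],"claw":-1},{"linear":[0,0,0],"rotation":[0,0,0],"claw":-1}]'; python3 chk.py 14
```

```text
clock: 18.9
tcp_pos: [570.0, -13.7, 74.6]
orientation: [-25.1, 88.8, -11.0]
force: [1.1, 0.1, 0.0]
finger_gap: 85.3
[570.  -13.7  74.6] [-25.11  88.83 -11.01]
scene 0.95 1306 z [ 24.79649478  29.73469465 164.20124187]
20 173 [array([566., -11.]), np.float64(26.6)]
50 223 [array([565.8, -10.7]), np.float64(26.2)]
80 239 [array([565.9, -11. ]), np.float64(26.1)]
110 249 [array([565.7, -10.7]), np.float64(25.6)]
140 419 [array([563.2,  -5.6]), np.float64(17.0)]
```

View pics/w14.png

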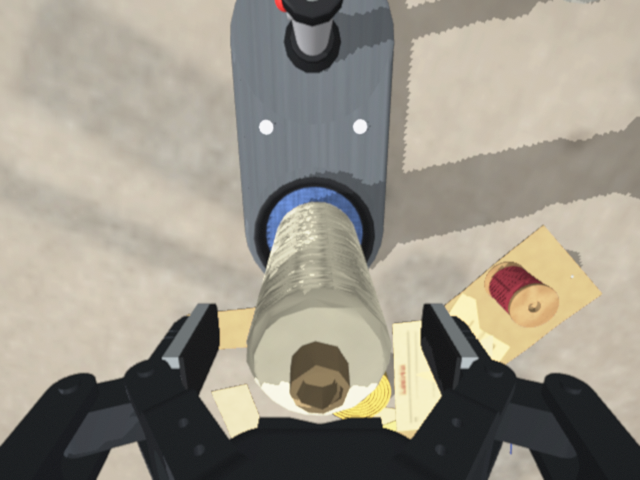

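The tube stands upright and free at (566,-11), in the dish (centre 566,-9). I retract straight up, then move over the grip.

```bash
python3 - <<'E'
from h import *
rel([570,-13.7,304],down(14)); 
R=toolR().as_matrix(); print(R.round(3))
rel([537.5,105.5,304],down(98.5))
E
```

```text
linear [-22.93  -0.19   0.42] rot [0.002 0.019 0.009] deg 1.2
[[ 0.02  -0.243  0.97 ]
 [-0.004  0.97   0.244]
 [-1.    -0.009  0.019]]
linear [-23.04  12.16   0.17] rot [-1.473  0.009  0.021] deg 84.4
```

```bash
python3 -m creep '[{"linear":[-2,-0.02,0.04],"rotation":[0,0,0],"claw":-1},{"linear":[-6,-0.05,0.12],"rotation":[0,0,0],"claw":-1},{"linear":[-12,-0.1,0.24],"rotation":[0,0,0],"claw":-1},{"linear":[-18,-0.15,0.35],"rotation":[0,0.01,0.005],"claw":-1},{"linear":[-22.9,-0.2,0.4],"rotation":[0,0.019,0.009],"claw":-1},{"linear":[-22.9,-0.2,0.4],"rotation":[0,0.019,0.009],"claw":-1}]'; python3 - <<'E'
from h import *
rel([536.5,105.5,304],down(98.7))
p=arm.capture("wrist");cv2.imwrite("pics/w15.png",p["color"][...,::-1])
E
```

```text
clock: 19.9
tcp_pos: [572.1, -14.2, 309.6]
orientation: [-21.7, 89.4, -7.6]
force: [0.1, -0.9, -0.5]
finger_gap: 85.4
linear [ 0.51 12.48 -0.55] rot [-1.477  0.005  0.01 ] deg 84.6
```

View pics/w15.png

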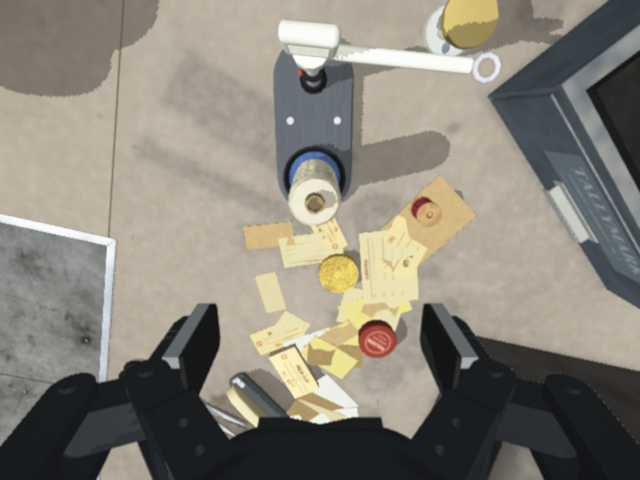

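The tube stands alone in the dish at (315,200) and the mast is still up. I turn and move over the tab.

```bash
python3 -m creep '[{"linear":[0.3,2,-0.1],"rotation":[-0.18,0,0],"claw":-1},{"linear":[0.5,4,-0.2],"rotation":[-0.36,0,0],"claw":-1},{"linear":[0.5,6,-0.3],"rotation":[-0.54,0,0.005],"claw":-1},{"linear":[0.5,8,-0.4],"rotation":[-0.72,0,0.01],"claw":-1},{"linear":[0.5,10,-0.5],"rotation":[-0.9,0.005,0.01],"claw":-1},{"linear":[0.5,12,-0.55],"rotation":[-1.1,0.005,0.01],"claw":-1},{"linear":[0.5,12.5,-0.55],"rotation":[-1.28,0.005,0.01],"claw":-0.3},{"linear":[0.5,12.5,-0.55],"rotation":[-1.477,0.005,0.01],"claw":-0.3}]'; python3 -m creep '[{"linear":[0,0,0],"rotation":[-0.03,0,0],"claw":0},{"linear":[0,0,0],"rotation":[-0.03,0,0],"claw":0}]'; python3 - <<'E'
from h import *
p=arm.capture("wrist");cv2.imwrite("pics/w16.png",p["color"][...,::-1])
w=cloud(p);x,y,z=w[...,0],w[...,1],w[...,2]
g=(z>268)&(z<290)&(abs(x-535)<30)&(abs(y-106)<25)
print("tab",g.sum(),w[g].max(0),cv2.minAreaRect(w[g][:,:2].astype(np.float32)))
rel([536.5,105.5,206],down(98.7)); print(arm.read_state()["tcp_pos"],arm.read_state()["joint_pos"].round(1))
E
```

```text
clock: 20.95
tcp_pos: [534.5, 106.5, 298.9]
orientation: [78.8, 89.5, 177.1]
force: [-0.7, -0.2, -0.8]
finger_gap: 55.6
clock: 21.2
tcp_pos: [533.9, 106.4, 297.4]
orientation: [79.0, 89.3, 178.9]
force: [0.4, -0.4, -0.2]
finger_gap: 43.0
tab 1031 [553.44722714 113.77755039 278.89859004] ((536.67822265625, 105.59884643554688), (33.17933654785156, 12.906397819519043), 9.419661521911621)
linear [ 9.18 -0.32 -0.14] rot [ 0.021  0.002 -0.01 ] deg 1.3
[534.12043495 106.32766326 297.81628145] [ 4.200e+00  9.700e+00  2.520e+01  1.061e+02  1.000e-01 -5.700e+00]
```

View pics/w16.png

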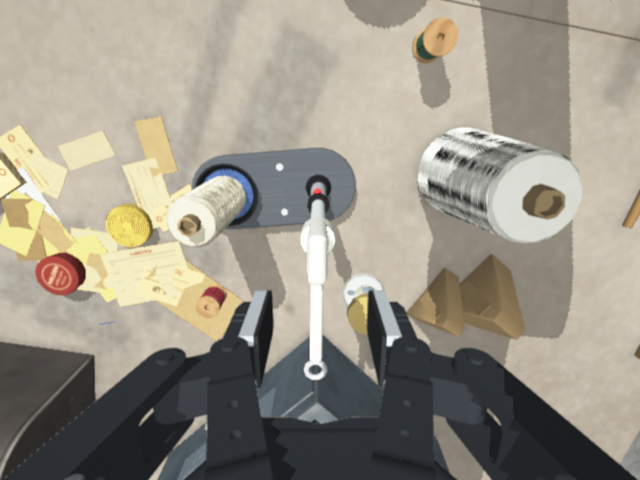

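Tab centred at column 317, guide still at its original angle. I descend around the tab.

```bash
python3 -m creep '[{"linear":[2,-0.2,-0.14],"rotation":[0.021,0,-0.01],"claw":0},{"linear":[5,-0.3,-0.14],"rotation":[0.021,0,-0.01],"claw":0},{"linear":[8,-0.3,-0.14],"rotation":[0.021,0,-0.01],"claw":0},{"linear":[9,-0.3,-0.14],"rotation":[0.021,0,-0.01],"claw":0},{"linear":[9,-0.3,-0.14],"rotation":[0.021,0,-0.01],"claw":0}]';python3 - <<'E'
from h import *
p=arm.capture("wrist");cv2.imwrite("pics/w17.png",p["color"][...,::-1])
E
```

```text
clock: 21.88
tcp_pos: [535.9, 105.4, 207.3]
orientation: [40.7, 89.8, 139.4]
force: [-0.0, -0.8, -0.3]
finger_gap: 42.9
```

View pics/w17.png

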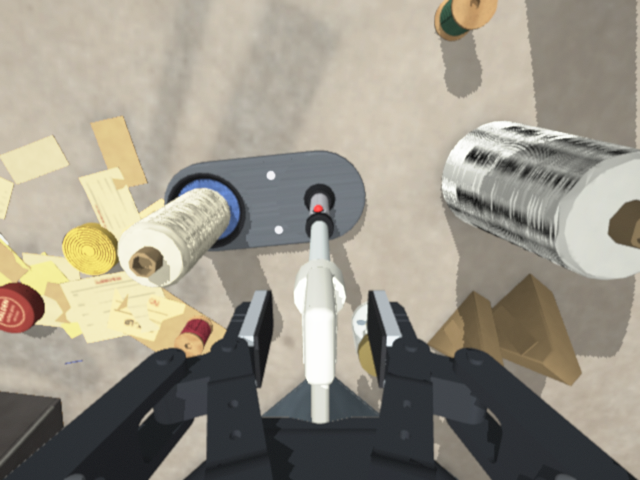

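```bash
python3 -m creep '[{"linear":[0,0,0],"rotation":[0,0,0],"claw":1},{"linear":[0,0,0],"rotation":[0,0,0],"claw":1},{"linear":[0,0,0],"rotation":[0,0,0],"claw":1},{"linear":[0,0,0],"rotation":[0,0,0],"claw":1}]';python3 -m creep '[{"linear":[0,0,0],"rotation":[0.1,0,0],"claw":1},{"linear":[0,0,0],"rotation":[0.22,0,0],"claw":1},{"linear":[0,0,0],"rotation":[0.34,0,0],"claw":1},{"linear":[0,0,0],"rotation":[0.34,0,0],"claw":1}]'; python3 - <<'E'
from h import *
s=arm.read_state();print(s["force"],s["moment"],s["joint_pos"].round(1));print(toolR(s).as_matrix().round(3))
E
```

```text
clock: 22.42
tcp_pos: [537.5, 105.4, 209.9]
orientation: [-66.1, 89.8, 32.6]
force: [0.8, -0.1, 4.6]
finger_gap: 11.2
clock: 22.92
tcp_pos: [537.5, 105.2, 210.1]
orientation: [-55.9, 89.8, 23.4]
force: [-0.3, 0.3, 2.2]
finger_gap: 10.7
[-0.29314184  0.33400259  2.19462594] [-0.24718879 -0.00938141 -0.03885708] [ 4.   6.2 11.  94.6  0.1 14.8]
[[ 0.003 -0.982  0.187]
 [ 0.001  0.187  0.982]
 [-1.    -0.003  0.002]]
```

Forces are small, so I continue turning.

```bash
python3 -m creep '[{"linear":[0,0,0],"rotation":[0.12,0,0],"claw":1},{"linear":[0,0,0],"rotation":[0.24,0,0],"claw":1},{"linear":[0,0,0],"rotation":[0.36,0,0],"claw":1},{"linear":[0,0,0],"rotation":[0.48,0,0],"claw":1},{"linear":[0,0,0],"rotation":[0.6,0,0],"claw":1},{"linear":[0,0,0],"rotation":[0.72,0,0],"claw":1},{"linear":[0,0,0],"rotation":[0.8,0,0],"claw":1},{"linear":[0,0,0],"rotation":[0.8,0,0],"claw":1}]'; cat > g.py <<'E'
from h import *
import sys
s=arm.read_state();print(s["force"].round(1),s["moment"].round(2),s["joint_pos"].round(1))
R=toolR(s).as_matrix();print("jaw",np.degrees(np.arctan2(R[1,2],R[0,2])))
M=np.array([536.5,105.5])
for n in("scene","top","wrist"):
    p=arm.capture(n);w=cloud(p);x,y,z=w[...,0],w[...,1],w[...,2]
    r=np.hypot(x-M[0],y-M[1])
    a=(z>215)&(z<238)&(r>35)&(r<100)&(y<140)&(np.arctan2(y-M[1],x-M[0])<0.4)&(np.arctan2(y-M[1],x-M[0])>-2)
    if a.sum()>20:
        q=w[a];U,S,V=np.linalg.svd(q[:,:2]-q[:,:2].mean(0),full_matrices=False);d=V[0]*np.sign(V[0]@(q[:,:2].mean(0)-M))
        print(n,a.sum(),q.mean(0).round(1),"angle",np.degrees(np.arctan2(d[1],d[0])).round(1),"from M",np.degrees(np.arctan2(*(q.mean(0)[:2]-M)[::-1])).round(1),S.round(1))
    e=(z>215)&(z<235)&(r>106)&(r<133)
    if e.sum()>5: print(n,"eye",e.sum(),w[e].mean(0).round(1),circ(w[e][:,:2]))
    t=(z>30)&(z<150)&(np.hypot(x-566,y+10)<34)
    if t.sum()>30: print(n,"tube",t.sum(),circ(w[t][:,:2]))
    im=p["color"]
    im=im[180:380,150:420] if n=="scene" else im[170:330,170:430] if n=="top" else im
    if n!="wrist": im=cv2.resize(im,None,fx=2.9,fy=2.9)
    cv2.imwrite(f"pics/{n}{sys.argv[1]}.png",im[...,::-1])
E
python3 g.py 18
```

```text
clock: 23.92
tcp_pos: [537.2, 104.6, 210.1]
orientation: [-27.4, 89.8, 6.1]
force: [-1.6, -1.3, 2.2]
finger_gap: 10.8
[-1.6 -1.3  2.2] [-0.51  0.24 -0.02] [ 4.   6.2 11.  94.7  0.  60.5]
jaw 33.532174927245904
scene tube 969 (array([565.26964546, -10.10925471]), np.float64(25.264783996223926))
top 141 [573.9  48.9 227.6] angle -56.5 from M -56.5 [223.   35.1]
top eye 51 [601.8   7.9 226.5] (array([602.06088999,   7.67207161]), np.float64(8.317515682950651))
top tube 325 (array([564.90779544, -11.71386183]), np.float64(23.039531616226657))
wrist 795 [576.6  45.8 229.1] angle -57.3 from M -56.1 [266.2  81.2]
wrist tube 1427 (array([567.9412259 , -11.78355551]), np.float64(25.661804774574836))
```

View pics/scene18.png

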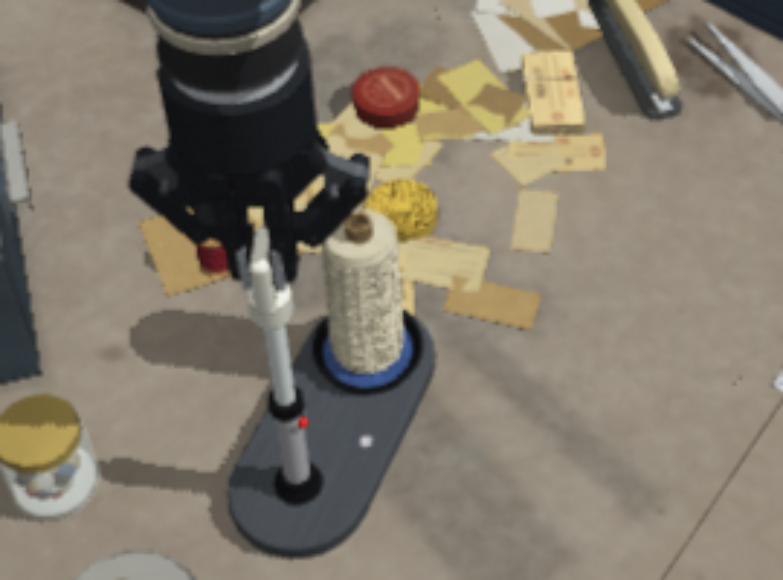

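View pics/wrist18.png

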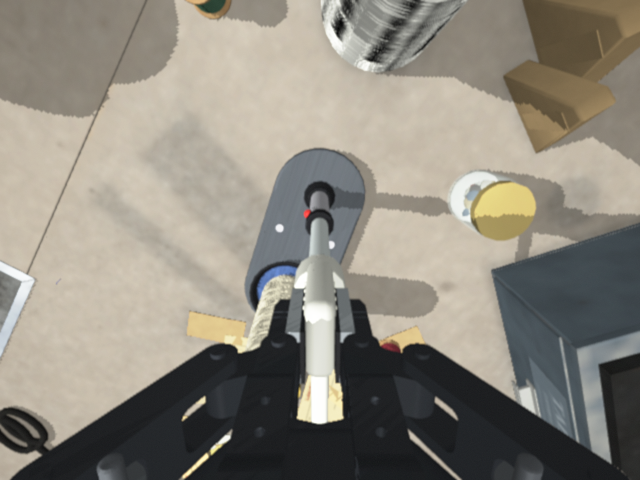

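Arm now at -56.5°, tube bearing is -75.7°, so 19.2° (0.335 rad) more.

```bash
python3 -m creep '[{"linear":[0,0,0],"rotation":[0.11,0,0],"claw":1},{"linear":[0,0,0],"rotation":[0.22,0,0],"claw":1},{"linear":[0,0,0],"rotation":[0.31,0,0],"claw":1},{"linear":[0,0,0],"rotation":[0.335,0,0],"claw":1},{"linear":[0,0,0],"rotation":[0.335,0,0],"claw":1}]'; python3 g.py 19
```

```text
clock: 24.7
tcp_pos: [537.0, 104.5, 210.1]
orientation: [-12.0, 89.9, 2.4]
force: [-1.6, -2.3, 3.9]
finger_gap: 11.3
[-1.6 -2.3  3.9] [-0.51  0.46 -0.06] [ 4.   6.2 11.  94.7 -0.  79.6]
jaw 14.374483222388562
scene eye 56 [563.6  -8.5 226. ] (array([563.90738033,  -8.54709266]), np.float64(8.289637743435632))
scene tube 971 (array([565.0584832 ,  -9.91380877]), np.float64(25.044891394787722))
top 144 [552.7  40.3 228.2] angle -75.4 from M -76.1 [224.9  37.3]
top eye 53 [565.5  -7.9 225.8] (array([565.59082759,  -8.42887237]), np.float64(8.523861986748793))
top tube 304 (array([564.31740418, -11.8934577 ]), np.float64(22.884144887587148))
wrist 794 [554.7  36.3 229. ] angle -76.5 from M -75.2 [264.3  81. ]
```

View pics/top19.png

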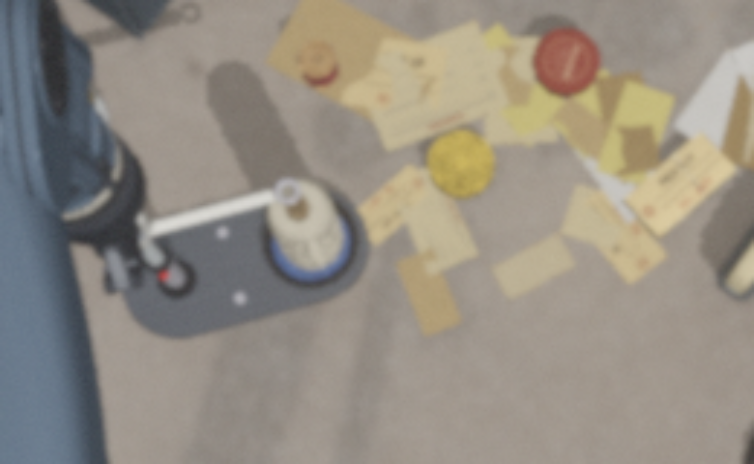

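Eye at about (565,-8.5), tube axis (565,-10.5), so aligned to about 2 mm. I release and retreat.

```bash
python3 -m creep '[{"linear":[0,0,0],"rotation":[0,0,0],"claw":0.5},{"linear":[0,0,0],"rotation":[0,0,0],"claw":0.2},{"linear":[0,0,0],"rotation":[0,0,0],"claw":0},{"linear":[-2,0,0],"rotation":[0,0,0],"claw":0},{"linear":[-6,0,0],"rotation":[0,0,0],"claw":0},{"linear":[-11,0,0],"rotation":[0,0,0],"claw":0},{"linear":[-14,0,0],"rotation":[0,0,0],"claw":0},{"linear":[-14,0,0],"rotation":[0,0,0],"claw":0}]'; python3 - <<'E'
from h import *
s=arm.read_state();R=toolR(s);print((R.inv().apply([-200,0,0])/10).round(2))
E
```

```text
clock: 25.85
tcp_pos: [538.0, 104.8, 353.2]
orientation: [-8.2, 89.5, 6.1]
force: [0.2, -0.1, -0.4]
finger_gap: 42.6
[ -0.17   4.96 -19.37]
```

```bash
python3 -m creep '[{"linear":[0,1,-4],"rotation":[0,0,0],"claw":0},{"linear":[0,2.5,-10],"rotation":[0,0,0],"claw":0},{"linear":[0,4,-15],"rotation":[0,0,0],"claw":0},{"linear":[0,5,-19],"rotation":[0,0,0],"claw":0},{"linear":[0,5,-19],"rotation":[0,0,0],"claw":0},{"linear":[0,5,-19],"rotation":[0,0,0],"claw":0}]'; python3 g.py 20; python3 - <<'E'
from h import *
for n in("scene","top"):
    p=arm.capture(n);w=cloud(p)
    for t in ("button_jar","spool_red","spool_green","pin_tin","shears"):
        k=arm.trace(p,t)[:1]
        if k: print(n,t,round(k[0]["conf"],2),np.nanmedian(w[k[0]["pixels"]],0).round())
E
```

```text
clock: 26.6
tcp_pos: [341.9, 106.2, 350.5]
orientation: [-8.0, 89.5, 6.3]
force: [0.7, -0.2, 0.5]
finger_gap: 42.7
[ 0.7 -0.2  0.5] [ 0.01 -0.1   0.01] [  6.5 -16.    7.1 112.6  -0.   82.1]
jaw 14.374004460043325
scene 177 [550.3  40.5 227.8] angle -75.5 from M -78.0 [250.4  40.4]
scene eye 54 [563.5  -8.8 226.3] (array([563.6786732 ,  -8.73053479]), np.float64(8.21062728892877))
scene tube 987 (array([564.81344469,  -9.77331935]), np.float64(24.822858820787612))
top 142 [552.8  39.9 227.9] angle -75.6 from M -76.0 [222.3  34.9]
top eye 53 [565.5  -7.9 225.8] (array([565.71360706,  -8.39116306]), np.float64(8.324115907369679))
top tube 317 (array([564.16147746, -11.83362361]), np.float64(22.775580711040558))
wrist 710 [551.8  41.  228.7] angle -75.7 from M -76.7 [500.6  78.5]
wrist eye 59 [566.4  -1.4 228.1] (array([565.55158338,  -3.80032316]), np.float64(6.0589503657385615))
wrist tube 1975 (array([568.21140702, -12.38756833]), np.float64(25.97312764070333))
scene button_jar 0.87 [666. 206.  66.]
scene spool_red 0.75 [717. -12.  32.]
scene spool_green 0.95 [342. 213.  48.]
scene pin_tin 0.74 [ 718. -227.   21.]
scene shears 0.56 [ 394. -429.    7.]
top button_jar 0.58 [675. 195.  69.]
top spool_red 0.65 [720. -17.  39.]
top pin_tin 0.62 [ 721. -233.   22.]
top shears 0.58 [ 399. -429.    7.]
```

View pics/scene20.png

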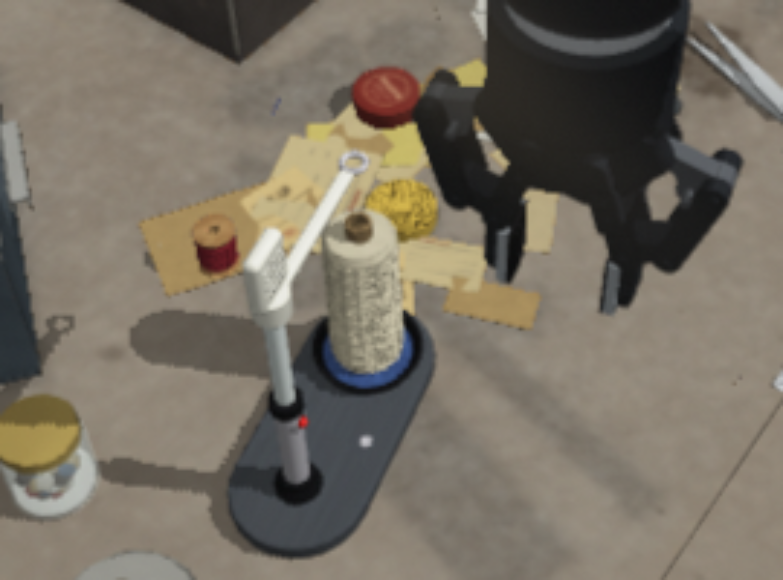

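View pics/top20.png

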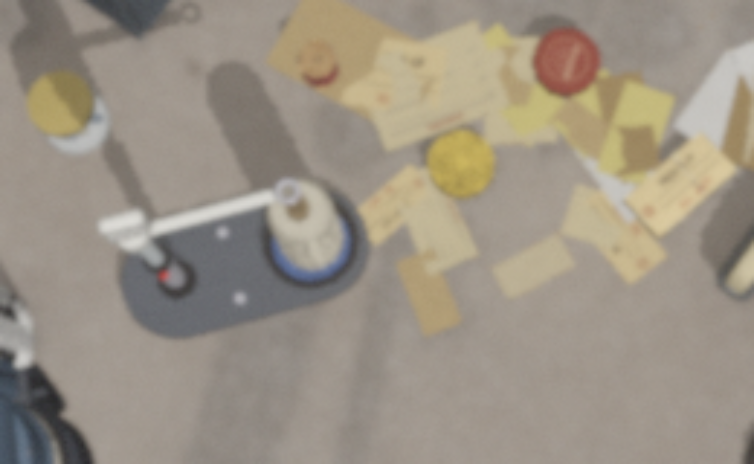

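Mast locked with the red button out at (303,422), tube upright in the dish, eye above it, bystanders unmoved. Handing in.

```bash
python3 -c "
from bench import arm
print(arm.hand_in()); print(arm.read_state()['clock'])"
```

```text
the job is handed in; nothing more can be done
None
the job is handed in; nothing more can be done
```

I pulled the mast up until the red button clicked out, then stood the thread tube in the dish. After that I turned the guide arm about 84° so its eye is over the tube, and handed the job in at about 27 s of the 70 s.

- **Mast:** it stayed up after I let go. The tab top was at 279 mm, and the red button still showed in the last pictures.
- **Tube:** it stands upright and free in the dish, about 1–2 mm off the dish centre. It touched down at about 3.5 N before I opened the fingers.
- **Eye:** the scene and top cameras put it within about 2–4 mm of the tube axis. The wrist camera's own figure was about 9 mm off, but it rested on few, partly hidden points, so I relied on the other two.
- **Bystanders:** the jar, red spool, pin tin and shears matched their first positions in both cameras. The green spool matched in the scene camera but was not detected in the last top picture.
- **Forces:** the readings after each move stayed below 10 N. The arm was clear of everything at hand-in.

**Disagreement found:** the reported TCP lay about 40 mm beyond the real fingertips. I measured the offset with the cameras and allowed for it.

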